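Load the analyser's round reagent tray

ROBOT

A 7-joint arm with a two-finger parallel gripper is mounted at the origin on the work surface. World frame = base frame: x ahead of the robot, y to its left, z up, the work surface at z = 0. Lengths are in m, angles in rad, forces in N, time in s.
With the tool pointing down it reaches from about 0.425 to 0.8 m from the base axis. Payload 8.3 kg.
Tool frame: the origin (TCP) lies between the finger pads; the fingertips stand 19 mm ahead of it and the grasp point (between the pads) is the TCP; z points along the fingers, y is the direction in which the jaws open and shut (so a half turn about z gives the same grasp; the last joint's range is limited). The gripper opens to 85 mm and grips with 20 to 120 N. Pads are 22 mm wide; open, the fingers measure 114 mm over their backs; the gripper's body (76 mm by 85 mm) begins 54 mm behind the grasp point. The pads swing forward as they close: fully open they stand 13 mm farther back than shut.
Start: joints at [-1.2, 0.383, 0.016, 1.37, -0.006, 1.388, -0.046], TCP at [0.263, 0.567, 0.25] pointing down, gripper open.
Joint ranges: [-2.95, 2.95], [-0.25, 2.06], [-1.52, 1.56], [0.18, 2.33], [-1.44, 4.58], [0.02, 2.06], [-3.01, 3.01]. Speed limits (rad/s): [2.39, 2.39, 3.01, 3.01, 3.14, 3.14, 3.14].

INTERFACE

Orientations are given as a unit quaternion [x, y, z, w].
In Python, from cell import monitor, optics, workorder gives the robot as it stands.
- The arm moves only by the tool move_arm, never from a script. Its argument "plan" is a list of rows, each a list of 3 entries, a list of its own where there are three numbers: the shift along the tool's x, y, z in cm, then the turn, a rotation vector about the tool's x, y, z in degrees, then the opening, from 0 (shut) to 1 (fully open). A call has exactly 5 rows; each row is the pose to reach, as a shift and turn from the pose commanded when the call began, along the tool's axes at that moment; what a row does not reach only later rows make up. A row lasts 1/12 s, in which the tool goes at most 41.7 mm and 7.16 degrees, less where a joint would pass 70% of its speed; a pose out of reach is approached as far as the arm can. A call with a gripper value outside its range is refused whole. The fingers move at their own pace and stop on an object; the grip force is fixed at half the most. Time passes only in rows, so rows that repeat a pose let the fingers close, or fill a call up. It gives the time, the measured TCP pose, the force and the opening at its end, in the units of the state.
- monitor.read_state(): the state, without advancing time (a new reading comes with each control period).
- optics.read_camera(name): name is "scene" or "side" or "wrist"; returns (picture, depth): 400x640x3 uint8, red, green, blue; 400x640 float32, m along the optical axis (not along the pixel's ray), 0 where there is no reading.
- optics.camera_params(name): a dict with "mtx" (3x3 intrinsics, pixels), "rvec" (rotation vector, rad) and "tvec" (3), from world to camera coordinates, as OpenCV has them. Camera axes: x right, y down, z forward; pixel columns grow to the right and rows downward; lengths in m; the calibration is good to about 2 mm. The wrist camera is an equidistant fisheye: a pixel r from the principal point sees the ray r / f radians off the axis. A picture is of the moment at which its call begins: read the wrist's pose just before it. camera_params takes no time and is no camera call; for the wrist camera it gives the pose at the moment of the call.
- workorder.sign_off(): hands the job in, once; it reports no verdict.
The state is a dict: "clock": time; "joint_positions": joint angles; "joint_vel": joint speeds; "tau": joint torques, N m; "tcp_pos": TCP position; "ee_rot": TCP orientation; "ft_force": force on the tool from outside, world axes, zero at the start; "ft_torque": the same for the moment, N m; "gripper_width": finger opening in m.
Only numpy, scipy, OpenCV 4.12 (cv2) and the standard library are available. Lean on these libraries where they do the work, as an engineer would, in place of code of your own. Each camera call takes 0.05 s, during which the arm holds its last target.

TASK

Load the round reagent tray for the analyser: swing the see-through lid of the small drying case up past vertical so that it stays open, and put the seal ring from the case over the tray's post, flat on its pedestal; stand the square bottle in the square well, the wide round bottle in the round well and the long cuvette cassette in the oblong well, each upright on the bottom. Leave the look-alikes (the slim taller bottle, the short cassette and the wider ring lying on the bench) where they are, and leave the lid open.

Things in the scene. Friction and masses are not known exactly. Their poses are not given: they have to be found in the camera images.
- tray: Round grey tray, fixed, 204 mm wide; origin: its centre, on the bench; z up, any yaw. Places 62 mm out: square well on +x (60 x 60 mm inside), round well on +y (60 mm inside), oblong well on -x (42 mm in x, 82 in y), post on -y (16 mm thick, top at 54 mm; its pedestal 40 mm wide, top at 34 mm). Well walls 3 mm thick, tops at 28 mm, bottoms at 5 mm. Central knob 22 mm wide, 18 mm high.
- case: White drying case with a grey-framed lid, fixed to the bench, 112 mm (x) by 130 mm (y), rim 34 mm high, walls and floor 5 mm thick; origin at the centre of its underside, z up, yaw within 0.22 rad, the lid's handle on its front (-x). A boss 22 mm across in the middle of the floor rises to 12 mm above the bench; the seal ring lies round it.
- case_lid (a joint): Hinge of the see-through lid, rad: 0 shut (start), 1.57 vertical, 1.95 stop; opens up and away. Hinge line along case y at case x +58, z 38 mm. Handle: round bar parallel to it, 10 mm thick, in the lid's plane 150 mm off (shut: x -92, z 38), bare for y -40 to 40, 29 mm clear of the lid; pinched from above it rolls in the fingers. 200 g; falls shut before vertical, open after.
- seal_ring: Black rubber-like rigid seal ring, 52 mm outside, 32 mm hole, 14 mm high; origin at the centre of its underside. Starts flat in the case under the lid, its underside 5 mm above the bench. 28 to 56 g.
- square_bottle: Brown bottle with square body 40 x 40 mm (sides along its x and y), 62 mm high, plus a round white cap 28 mm across to 76 mm; origin at the centre of its underside. Stands on the bench. About 63 to 126 g.
- round_bottle: Wide brown round bottle, 42 mm across, body 62 mm high, plus a white cap 28 mm across to 76 mm; origin at the centre of its underside. Stands on the bench. About 63 to 126 g.
- long_cassette: Long pale grey-blue cuvette cassette, an upright block 24 mm (x) by 64 mm (y) by 56 mm high with six dark windows on top; origin at the centre of its underside. Stands on the bench. About 56 to 112 g.
- slim_bottle: Look-alike, to be left: slim brown round bottle, 32 mm across, body 86 mm high, white cap 22 mm across to 100 mm; origin at the centre of its underside.
- short_cassette: Look-alike, to be left: short cassette of the same pale grey-blue, 24 mm (x) by 36 mm (y) by 56 mm high, three dark windows on top; origin at the centre of its underside.
- wide_ring: Look-alike, to be left: wider black ring lying on the bench, 68 mm outside, 48 mm hole, 14 mm high; origin at the centre of its underside.
There are look-alikes about, which are no part of the job. Of the things shaped like the tray, the grey one is meant.

How it is judged:
On the way:
1. the lid of the drying case is swung past vertical and stays open (above 1.65 rad) (value of joint case_lid above 1.65 rad), for 0.3 s.
At the end, for the whole second after the job is handed in: Lid beyond 1.65 rad. Within 12 mm (ring), 13 mm (round bottle, cassette), 14 mm (square bottle) of their places in tray x and y; undersides below 12 mm, the ring's at 30 to 40 mm; all tilted under 0.12 rad and at rest. Look-alikes within 30 mm of their starts (value of joint case_lid above 1.65 rad and x of square_bottle in the frame of tray between 0.048 and 0.076 m and y of square_bottle in the frame of tray between -0.014 and 0.014 m and z of square_bottle in the frame of tray between 0 and 0.012 m and angle between each of square_bottle, round_bottle, long_cassette, seal_ring's own z axis and vertical below 0.12 rad and linear speed of each of square_bottle, round_bottle, long_cassette, seal_ring below 0.02 m/s and angular speed of each of square_bottle, round_bottle, long_cassette, seal_ring below 0.2 rad/s and x of round_bottle in the frame of tray between -0.013 and 0.013 m and y of round_bottle in the frame of tray between 0.049 and 0.075 m and z of round_bottle in the frame of tray between 0 and 0.012 m and x of long_cassette in the frame of tray between -0.075 and -0.049 m and y of long_cassette in the frame of tray between -0.013 and 0.013 m and z of long_cassette in the frame of tray between 0 and 0.012 m and x of seal_ring in the frame of tray between -0.012 and 0.012 m and y of seal_ring in the frame of tray between -0.074 and -0.05 m and z of seal_ring in the frame of tray between 0.03 and 0.04 m and distance of each of slim_bottle, short_cassette, wide_ring from where it was at the start of the episode below 0.03 m); the robot touches nothing.
It fails at once if a look-alike is moved by more than 50 mm (distance of any of slim_bottle, short_cassette, wide_ring from where it was at the start of the episode above 0.05 m).
It also fails if it takes over 144 s, if anything falls off the work surface, if the arm or the gripper's body presses on something with over 40 N, if the wrist force passes 120 N, or if a joint passes its speed limit or range.

## Working session

There is one attempt and no reset: what is moved stays moved. The work goes in short steps, Python scripts to look and compute and a tool call to move; the robot and the scene stay as the last step left them, time stands still between calls to the robot, and variables do not carry over. Pictures are saved under pics/ and viewed, and the job is handed in when it is done.

Besides the shell and the picture viewer there is one more tool, called after "Call:" as name(argument=value, ...), one argument or row to a line, values as JSON. move_arm: Moves the arm, as the interface text tells. Its arguments: {"type":"object","properties":{"plan":{"type":"array"}},"required":["plan"]}

```bash
ls -la; mkdir -p pics
python3 - <<'E'
from cell import monitor, optics
import cv2
s=monitor.read_state(); print(s)
for n in ["scene","side","wrist"]:
    p=optics.camera_params(n); print(n,p)
    im,d=optics.read_camera(n); cv2.imwrite(f"pics/{n}0.png",im[:,:,::-1])
E
```

```text
total 12
drwxr-xr-x  3 agent agent 4096 Dec  5 22:48 .
drwxr-xr-x 23 root  root  4096 Dec  5 22:48 ..
drwxr-xr-x  2 agent agent 4096 Dec  5 22:48 pics
{'clock': 0.0, 'joint_positions': array([-1.19987336,  0.38423993,  0.01637024,  1.37116915, -0.00629115,
        1.38816841, -0.04649416]), 'joint_vel': array([ 0.00047263,  0.00052626,  0.00086573, -0.00134549, -0.00111828,
        0.00064318,  0.0009053 ]), 'tau': array([ 9.52618029e-04, -6.27578831e+01,  8.44478365e-01, -3.71848547e+01,
        1.62327691e-02,  1.36431443e-02,  8.64916586e-06]), 'tcp_pos': array([0.26248787, 0.56670005, 0.24927089]), 'ee_rot': array([ 2.15178002e-01,  9.76574365e-01, -9.49293944e-04, -1.87717532e-04]), 'ft_force': array([-0.07718955,  0.12359596,  0.18992134]), 'ft_torque': array([ 0.02536241, -0.00702518,  0.0498165 ]), 'gripper_width': 0.08545816831237002}
scene {'mtx': array([[499.13301676,   0.        , 325.0461784 ],
       [  0.        , 499.13301676, 200.61155252],
       [  0.        ,   0.        ,   1.        ]]), 'rvec': array([ 2.08532764,  0.92853663, -0.46330529]), 'tvec': array([-0.40189465, -0.09905817,  1.53149154])}
side {'mtx': array([[484.61602772,   0.        , 313.39555992],
       [  0.        , 484.61602772, 200.63071102],
       [  0.        ,   0.        ,   1.        ]]), 'rvec': array([ 2.25861907, -0.63494316,  0.27094777]), 'tvec': array([-0.31423765,  0.27420028,  1.15514826])}
wrist {'mtx': array([[309.70691629,   0.        , 319.73811286],
       [  0.        , 309.70691629, 199.97532938],
       [  0.        ,   0.        ,   1.        ]]), 'rvec': array([-2.41984243, -1.54647318, -0.23732698]), 'tvec': array([-0.62443864, -0.03906275,  0.38062355])}
```

View pics/scene0.png

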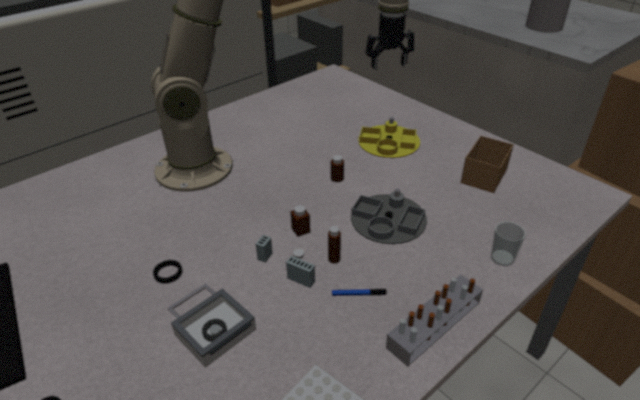

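View pics/side0.png

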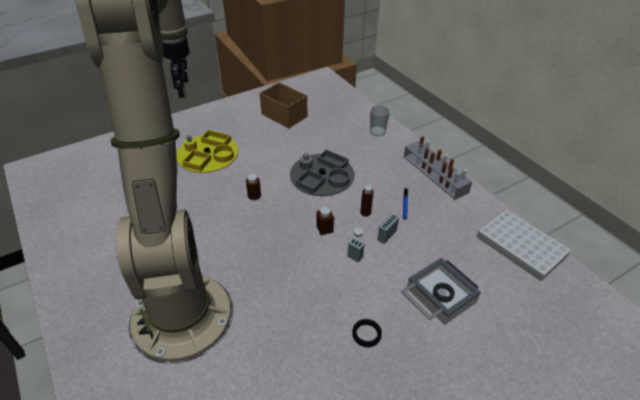

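View pics/wrist0.png

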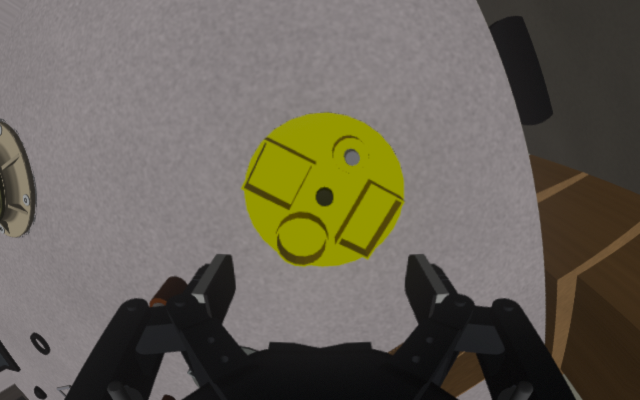

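The scene view shows the grey tray (388,217), a yellow decoy tray (390,140), bottles at (337,168), (300,221) and (334,245), cassettes at (264,248) and (300,270), the case (213,322) and the wide ring (168,271). Next I'll enlarge this area and measure.

```bash
cat > h.py <<'E'
import numpy as np, cv2
from cell import monitor, optics
from scipy.spatial.transform import Rotation as R
def cam(n):
    p=optics.camera_params(n); return p['mtx'],R.from_rotvec(np.ravel(p['rvec'])),np.ravel(p['tvec'])
def rays(n,uv,c=None):
    K,r,t=c or cam(n); uv=np.atleast_2d(uv).astype(float)
    x=(uv[:,0]-K[0,2])/K[0,0]; y=(uv[:,1]-K[1,2])/K[1,1]
    if n=='wrist':
        th=np.hypot(x,y); s=np.where(th>1e-9,np.sin(th)/np.maximum(th,1e-9),1); d=np.c_[x*s,y*s,np.cos(th)]
    else: d=np.c_[x,y,np.ones_like(x)]
    return r.inv().apply(-t), r.inv().apply(d)
def plane(n,uv,z,c=None):
    o,d=rays(n,uv,c); return o+d*((z-o[2])/d[:,2])[:,None]
def proj(n,P,c=None):
    K,r,t=c or cam(n); q=r.apply(np.atleast_2d(P))+t
    if n=='wrist':
        th=np.arctan2(np.hypot(q[:,0],q[:,1]),q[:,2]); ph=np.arctan2(q[:,1],q[:,0])
        return np.c_[K[0,0]*th*np.cos(ph)+K[0,2],K[1,1]*th*np.sin(ph)+K[1,2]]
    return np.c_[K[0,0]*q[:,0]/q[:,2]+K[0,2],K[1,1]*q[:,1]/q[:,2]+K[1,2]]
def crop(im,x0,y0,x1,y1,k,name):
    c=cv2.resize(im[y0:y1,x0:x1,::-1],None,fx=k,fy=k,interpolation=cv2.INTER_CUBIC); cv2.imwrite('pics/'+name,c)
def tool(p):
    "world point -> shift in tool cm"
    s=monitor.read_state(); return R.from_quat(s['ee_rot']).inv().apply(np.array(p)-s['tcp_pos'])*100
E
python3 - <<'E'
import cv2
from h import *
im=cv2.imread('pics/scene0.png')[:,:,::-1]; crop(im,150,140,450,360,2.6,'sc1.png')
im=cv2.imread('pics/side0.png')[:,:,::-1]; crop(im,230,130,500,350,2.7,'sd1.png')
E
```

```text
(no output)
```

View pics/sc1.png

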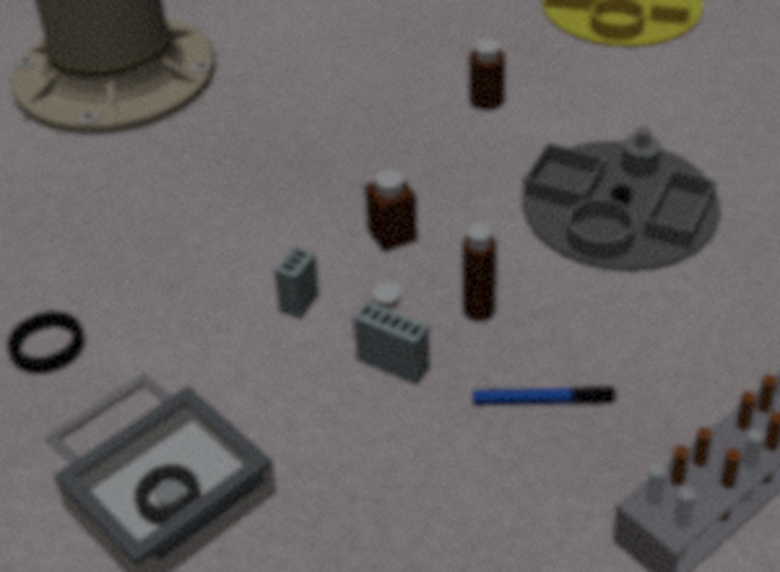

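View pics/sd1.png

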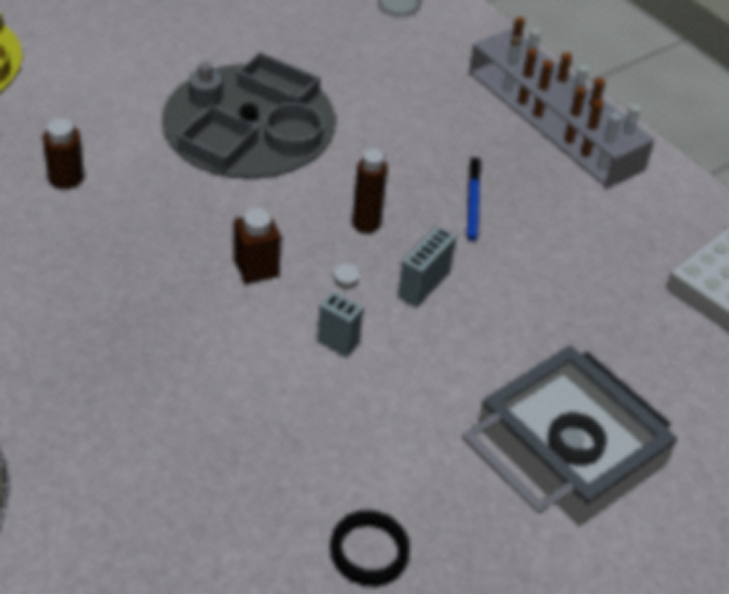

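Run:
```python
from h import *
S=lambda a:(a[0]/2.6+150,a[1]/2.6+140); D=lambda a:(a[0]/2.7+230,a[1]/2.7+130)
L={'square':((390,180),(258,217),.076),'round':((488,47),(61,127),.076),'slim':((480,231),(374,156),.1),
'long':((392,320),(428,246),.056),'short':((296,262),(341,304),.056),'knob':((621,188),(249,108),.018),
'post':((642,134),(206,70),.054),'roundwell':((602,222),(295,122),.028),'sqwell':((564,165),(217,128),.028),'oblwell':((683,203),(279,75),.028),
'ring':((168,493),(578,438),.019),'wide':((46,341),(370,547),.014),'hL':((52,440),(543,508),.038),'hR':((146,378),(467,437),.038)}
for k,(a,b,z) in L.items(): print(k,plane('scene',S(a),z)[0].round(3),plane('side',D(b),z)[0].round(3))
s=monitor.read_state(); K,r,t=cam('wrist'); o=r.inv().apply(-t)
T=R.from_quat(s['ee_rot']); print('cam in tool',T.inv().apply(o-s['tcp_pos']),(T.inv()*r.inv()).as_matrix().round(2))
```

```text
square [0.446 0.058 0.076] [0.442 0.058 0.076]
round [0.341 0.284 0.076] [0.335 0.285 0.076]
slim [0.579 0.054 0.1  ] [0.577 0.051 0.1  ]
long [ 0.577 -0.048  0.056] [ 0.575 -0.048  0.056]
short [ 0.46  -0.066  0.056] [ 0.457 -0.066  0.056]
knob [0.56  0.267 0.018] [0.562 0.264 0.018]
post [0.543 0.314 0.054] [0.532 0.312 0.054]
roundwell [0.59  0.206 0.028] [0.587 0.206 0.028]
sqwell [0.503 0.242 0.028] [0.506 0.243 0.028]
oblwell [0.625 0.286 0.028] [0.618 0.287 0.028]
ring [ 0.576 -0.281  0.019] [ 0.568 -0.284  0.019]
wide [ 0.353 -0.272  0.014] [ 0.344 -0.274  0.014]
hL [ 0.481 -0.329  0.038] [ 0.481 -0.331  0.038]
hR [ 0.475 -0.237  0.038] [ 0.472 -0.24   0.038]
cam in tool [ 0.07799253  0.00037772 -0.12398872] [[-0.   -0.95 -0.3 ]
 [ 1.    0.   -0.  ]
 [ 0.   -0.3   0.95]]
```

Call:
move_arm(
  plan=[
    [[-4,-2.5,-1],[0,0,-5],1],
    [[-8,-5,-2],[0,0,-10],1],
    [[-11,-7,-3],[0,0,-15],1],
    [[-14.5,-9,-4],[0,0,-20],1],
    [[-18,-11,-5],[0,0,-24.8],1],
  ],
)

```text
clock: 0.57
tcp_pos: [0.3755, 0.3965, 0.2985]
ee_rot: [-0.002, 1.0, -0.0, -0.0]
ft_force: [1.1, 0.6, 0.4]
gripper_width: 0.0853
```

Call:
move_arm(
  plan=[
    [[-2,-3.5,-0.5],[0,0,0],1],
    [[-4,-7,-1],[0,0,0],1],
    [[-6,-10.5,-1.5],[0,0,0],1],
    [[-8,-14,-2],[0,0,0],1],
    [[-10,-17,-3],[0,0,0],1],
  ],
)

```text
clock: 0.98
tcp_pos: [0.4752, 0.2253, 0.3277]
ee_rot: [0.001, 1.0, -0.001, -0.001]
ft_force: [0.7, 0.2, -0.0]
gripper_width: 0.0855
```

Run:
```python
from h import *
s=monitor.read_state(); print(s['clock'],s['tcp_pos'],s['ee_rot'])
np.save('w1.npy',np.r_[cam('wrist')[1].as_rotvec(),cam('wrist')[2]])
im,d=optics.read_camera('wrist'); np.save('w1d.npy',d); cv2.imwrite('pics/w1.png',im[:,:,::-1])
```

```text
0.9833 [0.47520768 0.22527502 0.32774549] [ 1.12239076e-03  9.99999040e-01 -5.08040908e-04 -6.34183486e-04]
```

View pics/w1.png

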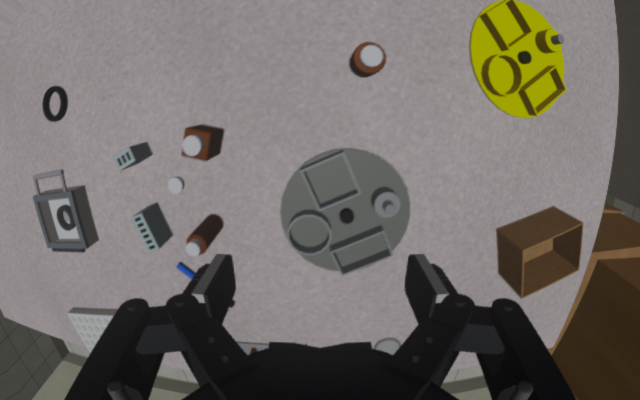

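The wrist view shows everything: the grey tray at (345,210), with its square well up, round well left, oblong well down and post right. I'll enlarge the tray and objects to pick precise points.

Run:
```python
from h import *
im=cv2.imread('pics/w1.png')[:,:,::-1]
crop(im,270,140,420,280,5,'w1tray.png'); crop(im,100,110,240,260,4,'w1obj.png'); crop(im,340,30,400,90,5,'w1rb.png')
```

```text
(no output)
```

View pics/w1tray.png

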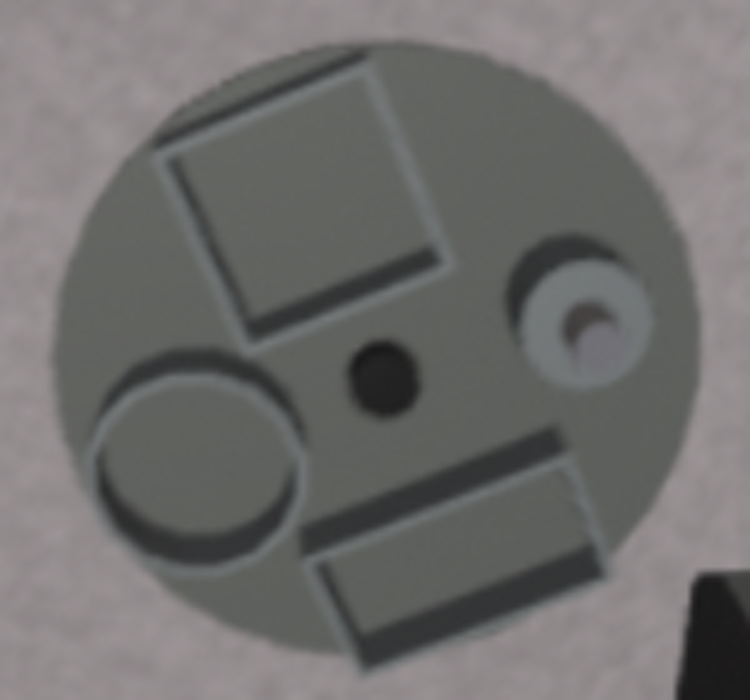

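View pics/w1obj.png

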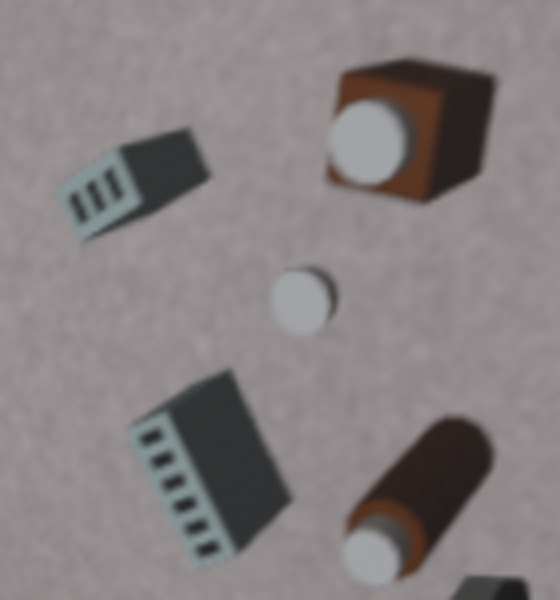

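View pics/w1rb.png

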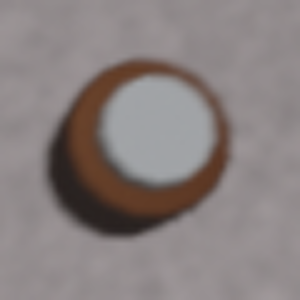

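The crops separate the look-alikes. The cassette with six windows at (145,228) is the long one, and the one with three windows at (125,157) is the short one. The square-shouldered bottle at (193,146) is the square bottle, the thin leaning-away one at (195,247) is slim, and the wide one at (370,57) is round.

Run:
```python
from h import *
w=np.load('w1.npy'); c=(cam('wrist')[0],R.from_rotvec(w[:3]),w[3:])
T=lambda a:np.array(a)/5+[270,140]; O=lambda a:np.array(a)/4+[100,110]; B=lambda a:np.array(a)/5+[340,30]
P=lambda uv,z:plane('wrist',uv,z,c)[:,:2]
sq=P(T([(160,153),(368,65),(450,266),(252,348)]),.028); ob=P(T([(308,560),(572,458),(606,576),(362,670)]),.028)
print('sq',sq.mean(0),np.linalg.norm(np.roll(sq,-1,0)-sq,axis=1)); print('ob',ob.mean(0),np.linalg.norm(np.roll(ob,-1,0)-ob,axis=1))
rw=P(T([(92,470),(305,470),(198,374),(198,575)]),.028); print('rw',rw[:2].mean(0),rw[2:].mean(0))
pd=P(T([(520,322),(652,322),(586,258),(586,390)]),.034); print('ped',pd.mean(0)); print('post',P(T([(598,347)]),.054)); print('knob',P(T([(384,380)]),.018))
a=sq.mean(0)-ob.mean(0); print('centre',(sq.mean(0)+ob.mean(0))/2,np.linalg.norm(a),'yaw deg',np.degrees(np.arctan2(a[1],a[0])))
a=rw.mean(0)-pd.mean(0);print('centre2',(rw.mean(0)+pd.mean(0))/2,np.linalg.norm(a),'yaw deg',np.degrees(np.arctan2(a[1],a[0]))-90)
d=P(T([(52,350),(700,350),(375,40)]),.004);print('disc',d)
sb=P(O([(342,75),(442,92),(428,200),(328,182)]),.062); e=np.roll(sb,-1,0)-sb; print('sqb',sb.mean(0),np.linalg.norm(e,axis=1),np.degrees(np.arctan2(e[:,1],e[:,0])),'cap',P(O([(368,142)]),.076))
print('round cap',P(B([(158,129)]),.076),'body',P(B([(148,138)]),.062))
lc=P(O([(130,428),(165,408),(237,550),(202,566)]),.056);e=np.roll(lc,-1,0)-lc; print('long',lc.mean(0),np.linalg.norm(e,axis=1),np.degrees(np.arctan2(e[:,1],e[:,0])))
print('slim',P(O([(373,556)]),.1)); sc=P(O([(58,188),(120,148),(143,207),(82,240)]),.056); print('short',sc.mean(0))
```

```text
sq [0.50494378 0.24213901] [0.06297888 0.06296817 0.06195282 0.0632286 ]
ob [0.61869822 0.2911467 ] [0.0863     0.04315493 0.08272173 0.04355628]
rw [0.58495995 0.21017079] [0.58730422 0.21004109]
ped [0.53705755 0.32294233]
post [[0.53725907 0.32208181]]
knob [[0.5600335  0.26584924]]
centre [0.561821   0.26664286] 0.12386212501052137 yaw deg -156.6926567020898
centre2 [0.56159482 0.26652413] 0.12304617422566295 yaw deg -156.49492727120992
disc [[0.55526785 0.16465799]
 [0.55607341 0.36770279]
 [0.45988934 0.26229823]]
sqb [0.44284823 0.06082461] [0.03695117 0.03667848 0.03770046 0.03708497] [  77.76915565  -12.03035214 -101.62055673  166.81306403] cap [[0.44242571 0.06095577]]
round cap [[0.33574321 0.2878752 ]] body [[0.33590513 0.28764987]]
long [ 0.57528425 -0.04749159] [0.02108183 0.06282159 0.0205908  0.06260083] [ 113.96360824   19.72127722  -66.5559082  -159.84240388]
slim [[0.57771008 0.05499272]]
short [ 0.45810556 -0.06460753]
```

Geometry agrees with the stated sizes: the well spacing measures 124 mm and the yaw is −156.6° by both axes. First the round bottle.

Call:
move_arm(
  plan=[
    [[2.8,1.3,3],[0,0,0],1],
    [[5.6,2.5,6],[0,0,0],1],
    [[8.4,3.8,9],[0,0,0],1],
    [[11.2,5,12],[0,0,0],1],
    [[13.9,6.3,15],[0,0,0],1],
  ],
)

```text
clock: 1.45
tcp_pos: [0.3378, 0.2899, 0.181]
ee_rot: [0.001, 1.0, 0.0, 0.0]
ft_force: [0.4, 0.9, -0.1]
gripper_width: 0.0852
```

Call:
move_arm(
  plan=[
    [[0,0,2],[0,0,0],1],
    [[0,0,4.5],[0,0,0],1],
    [[0,0,4.5],[0,0,0],1],
    [[0,0,4.5],[0,0,0],1],
    [[0,0,4.5],[0,0,0],1],
  ],
)

```text
clock: 1.87
tcp_pos: [0.3401, 0.2901, 0.1384]
ee_rot: [0.001, 1.0, 0.0, 0.0]
ft_force: [0.7, -0.9, -0.1]
gripper_width: 0.0854
```

Run:
```python
from h import *
s=monitor.read_state(); print(s['clock'],s['tcp_pos'],s['ee_rot'],s['joint_positions'])
c=cam('wrist'); print(proj('wrist',[.336,.288,.076],c))
im,d=optics.read_camera('wrist'); cv2.imwrite('pics/w2.png',im[:,:,::-1])
```

```text
1.8667 [0.3401474  0.29007173 0.13843447] [7.72784819e-04 9.99999561e-01 3.66576328e-04 3.82416373e-04] [-0.84081698  0.09412798  0.06698088  1.99065919 -0.00721473  1.05596703
  0.79866485]
[[315.68356717 221.21052948]]
```

View pics/w2.png

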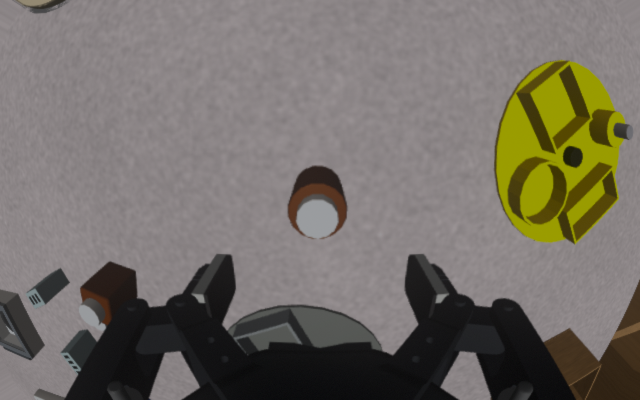

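Call:
move_arm(
  plan=[
    [[0.1,0.1,3],[0,0,0],1],
    [[0.1,0.1,6],[0,0,0],1],
    [[0.1,0.1,8.7],[0,0,0],1],
    [[0.1,0.1,8.7],[0,0,0],1],
    [[0.1,0.1,8.7],[0,0,0],1],
  ],
)

```text
clock: 2.33
tcp_pos: [0.3387, 0.2906, 0.0507]
ee_rot: [0.001, 1.0, -0.0, -0.0]
ft_force: [-0.0, 0.7, 0.7]
gripper_width: 0.0849
```

Call:
move_arm(
  plan=[
    [[0.3,0,0.4],[0,0,0],1],
    [[0.3,0,0.4],[0,0,0],0],
    [[0.3,0,0.4],[0,0,0],0],
    [[0.3,0,0.4],[0,0,0],0],
    [[0.3,0,0.4],[0,0,0],0],
  ],
)

```text
clock: 2.75
tcp_pos: [0.3361, 0.2912, 0.0473]
ee_rot: [0.0, 1.0, 0.001, 0.001]
ft_force: [-0.8, 1.5, 8.3]
gripper_width: 0.0407
```

Run:
```python
from h import *
s=monitor.read_state(); print(s['joint_vel'].round(4),s['gripper_width'],s['joint_positions'])
im,d=optics.read_camera('wrist'); cv2.imwrite('pics/w3.png',im[:,:,::-1])
```

```text
[ 0.0011 -0.0007  0.001  -0.0142  0.0008  0.0201  0.0003] 0.04067807778583034 [-0.84164808  0.22038496  0.06161765  2.08462901 -0.01816294  0.83522666
  0.80049486]
```

View pics/w3.png

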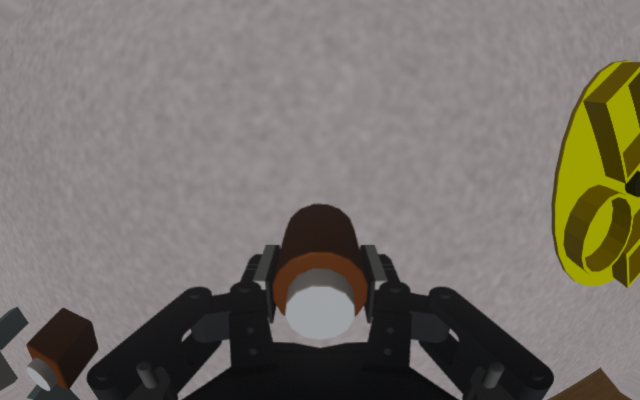

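Call:
move_arm(
  plan=[
    [[0,0,-2],[0,0,0],0],
    [[0,0,-5],[0,0,0],0],
    [[0,0,-8],[0,0,0],0],
    [[-3,-1,-8],[0,0,0],0],
    [[-7,-2.3,-8],[0,0,0],0],
  ],
)

```text
clock: 3.22
tcp_pos: [0.4044, 0.2705, 0.1289]
ee_rot: [-0.003, 1.0, 0.002, 0.001]
ft_force: [1.5, 0.8, -1.5]
gripper_width: 0.041
```

Call:
move_arm(
  plan=[
    [[-4,-1.3,0],[0,0,0],0],
    [[-8,-2.6,0],[0,0,0],0],
    [[-12,-3.9,0],[0,0,0],0],
    [[-16,-5.2,0],[0,0,0],0],
    [[-18,-5.8,0],[0,0,0],0],
  ],
)

```text
clock: 3.63
tcp_pos: [0.5891, 0.2061, 0.1263]
ee_rot: [0.002, 1.0, -0.001, 0.001]
ft_force: [-0.5, -0.3, -1.0]
gripper_width: 0.0406
```

Call:
move_arm(
  plan=[
    [[0,0,0],[0,0,0],0],
    [[0,0,0],[0,0,0],0],
    [[0,0,0],[0,0,0],0],
    [[0,0,0],[0,0,0],0],
    [[0,0,0],[0,0,0],0],
  ],
)

```text
clock: 4.05
tcp_pos: [0.5839, 0.2108, 0.1264]
ee_rot: [-0.001, 1.0, 0.0, -0.0]
ft_force: [-0.1, 0.5, -1.1]
gripper_width: 0.0408
```

Run:
```python
from h import *
s=monitor.read_state(); print(s['clock'],s['tcp_pos'],s['gripper_width'],tool([.5863,.2097,.15]))
im,d=optics.read_camera('wrist'); cv2.imwrite('pics/w4.png',im[:,:,::-1])
```

```text
4.05 [0.5839068  0.21078062 0.12642757] 0.04075106059678555 [-0.23802192 -0.10696979 -2.35742426]
```

View pics/w4.png

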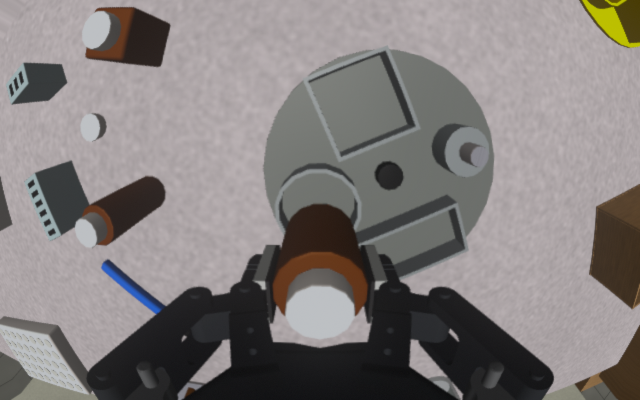

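Call:
move_arm(
  plan=[
    [[-0.2,-0.1,2.5],[0,0,0],0],
    [[-0.2,-0.1,5],[0,0,0],0],
    [[-0.2,-0.1,6.6],[0,0,0],0],
    [[-0.2,-0.1,7.2],[0,0,0],0],
    [[-0.2,-0.1,7.3],[0,0,0],0],
  ],
)

```text
clock: 4.52
tcp_pos: [0.5861, 0.2089, 0.0531]
ee_rot: [0.0, 1.0, -0.0, -0.001]
ft_force: [0.2, -0.2, -1.2]
gripper_width: 0.0404
```

Call:
move_arm(
  plan=[
    [[0,0,0.1],[0,0,0],0],
    [[0,0,0.1],[0,0,0],0],
    [[0,0,0.1],[0,0,0],0.65],
    [[0,0,0.1],[0,0,0],0.65],
    [[0,0,0.1],[0,0,0],0.65],
  ],
)

```text
clock: 4.93
tcp_pos: [0.5873, 0.2088, 0.0528]
ee_rot: [0.0, 1.0, 0.0, 0.0]
ft_force: [-0.1, -0.4, -0.1]
gripper_width: 0.0555
```

Call:
move_arm(
  plan=[
    [[0,0,-3],[0,0,0],0.65],
    [[0,0,-6.5],[0,0,0],1],
    [[0,0,-10],[0,0,0],1],
    [[2.5,-2.5,-10],[0,0,4],1],
    [[5.3,-5.4,-10],[0,0,8],1],
  ],
)

```text
clock: 5.35
tcp_pos: [0.5361, 0.1569, 0.1553]
ee_rot: [0.07, 0.998, 0.002, 0.003]
ft_force: [-1.0, -1.8, 0.6]
gripper_width: 0.0853
```

Run:
```python
from h import *
print(tool([.4425,.0609,.125]))
```

```text
[  7.94450265 -10.82228246   2.93612831]
```

Call:
move_arm(
  plan=[
    [[2.2,-3,0],[0,0,4],1],
    [[4.4,-6,0],[0,0,4],1],
    [[6.6,-9,0],[0,0,4],1],
    [[8,-10.8,1],[0,0,4],1],
    [[8,-10.8,2],[0,0,4],1],
  ],
)

```text
clock: 5.77
tcp_pos: [0.4372, 0.0553, 0.1327]
ee_rot: [0.107, 0.994, 0.0, 0.0]
ft_force: [0.8, -0.3, 0.1]
gripper_width: 0.0855
```

Call:
move_arm(
  plan=[
    [[0,0,0],[0,0,0],1],
    [[0,0,0],[0,0,0],1],
    [[0,0,0],[0,0,0],1],
    [[0,0,0],[0,0,0],1],
    [[0,0,0],[0,0,0],1],
  ],
)

```text
clock: 6.18
tcp_pos: [0.4404, 0.0596, 0.1325]
ee_rot: [0.104, 0.995, -0.0, 0.0]
ft_force: [0.8, -0.4, 0.0]
gripper_width: 0.0851
```

Run:
```python
from h import *
s=monitor.read_state(); print(s['clock'],s['tcp_pos'],R.from_quat(s['ee_rot']).as_matrix()[:,0])
print(tool([.4425,.0609,.047]))
c=cam('wrist'); print(proj('wrist',[.4425,.0609,.076],c))
im,d=optics.read_camera('wrist'); cv2.imwrite('pics/w5.png',im[:,:,::-1])
```

```text
6.1833 [0.44035312 0.0595796  0.13253624] [-9.78168320e-01  2.07813549e-01 -5.16535497e-04]
[-0.1781432   0.17384668  8.55371523]
[[321.76348043 233.46858205]]
```

View pics/w5.png

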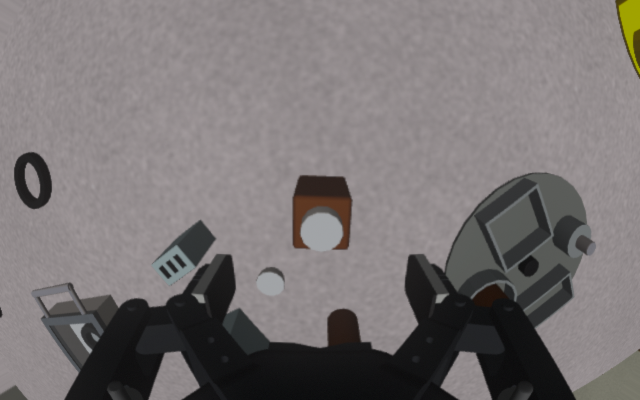

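Call:
move_arm(
  plan=[
    [[0,0.1,3],[0,0,0],1],
    [[0,0.2,6],[0,0,0],1],
    [[0,0.2,8.5],[0,0,0],1],
    [[0,0.2,8.5],[0,0,0],1],
    [[0,0.2,8.5],[0,0,0],0],
  ],
)

```text
clock: 6.65
tcp_pos: [0.4393, 0.0607, 0.0467]
ee_rot: [0.105, 0.994, -0.001, -0.001]
ft_force: [0.8, 0.3, -0.1]
gripper_width: 0.0757
```

Call:
move_arm(
  plan=[
    [[0,0,0],[0,0,0],0],
    [[0,0,0],[0,0,0],0],
    [[0,0,0],[0,0,0],0],
    [[0,0,-2],[0,0,0],0],
    [[0,0,-5],[0,0,0],0],
  ],
)

```text
clock: 7.07
tcp_pos: [0.4385, 0.0605, 0.0967]
ee_rot: [0.105, 0.994, -0.001, -0.002]
ft_force: [0.1, 0.4, -0.7]
gripper_width: 0.0391
```

Run:
```python
from h import *
print(tool([.5040,.2420,.135]))
```

```text
[-2.59992427 19.10943197 -3.87451419]
```

Call:
move_arm(
  plan=[
    [[0,0,-4],[0,0,-7],0],
    [[-0.6,4,-4],[0,0,-14],0],
    [[-1.2,8,-4],[0,0,-21],0],
    [[-1.7,12,-4],[0,0,-28],0],
    [[-2.2,16,-4],[0,0,-35.4],0],
  ],
)

```text
clock: 7.48
tcp_pos: [0.4959, 0.2148, 0.139]
ee_rot: [-0.203, 0.979, 0.001, 0.001]
ft_force: [0.7, 0.9, -0.1]
gripper_width: 0.0391
```

Call:
move_arm(
  plan=[
    [[0,0,0],[0,0,0],0],
    [[0,0,0],[0,0,0],0],
    [[0,0,0],[0,0,0],0],
    [[0,0,0],[0,0,0],0],
    [[0,0,0],[0,0,0],0],
  ],
)

```text
clock: 7.9
tcp_pos: [0.4951, 0.2113, 0.1377]
ee_rot: [-0.199, 0.98, -0.0, 0.0]
ft_force: [-0.4, 0.1, -0.8]
gripper_width: 0.0389
```

Run:
```python
from h import *
s=monitor.read_state(); m=R.from_quat(s['ee_rot']).as_matrix()[:,1]; print(s['tcp_pos'],np.degrees(np.arctan2(m[1],m[0])))
print(tool([.5040,.2420,.135]))
```

```text
[0.49512554 0.21133906 0.13767691] 112.96141726887423
[-2.01315799  2.47703937  0.26762477]
```

Call:
move_arm(
  plan=[
    [[-2,2.5,0],[0,0,0],0],
    [[-2,2.5,1],[0,0,0],0],
    [[-2,2.5,3.5],[0,0,0],0],
    [[-2,2.5,4.5],[0,0,0],0],
    [[-2,2.5,4.5],[0,0,0],0],
  ],
)

```text
clock: 8.32
tcp_pos: [0.5018, 0.2418, 0.0896]
ee_rot: [-0.2, 0.98, -0.001, -0.003]
ft_force: [-0.4, -0.3, -1.1]
gripper_width: 0.0395
```

Run:
```python
from h import *
s=monitor.read_state(); print(s['tcp_pos']); print(tool([.5040,.2420,.0525]))
im,d=optics.read_camera('wrist'); cv2.imwrite('pics/w6.png',im[:,:,::-1])
```

```text
[0.50175418 0.24177845 0.08962433]
[-0.23536318 -0.06426612  3.71127455]
```

View pics/w6.png

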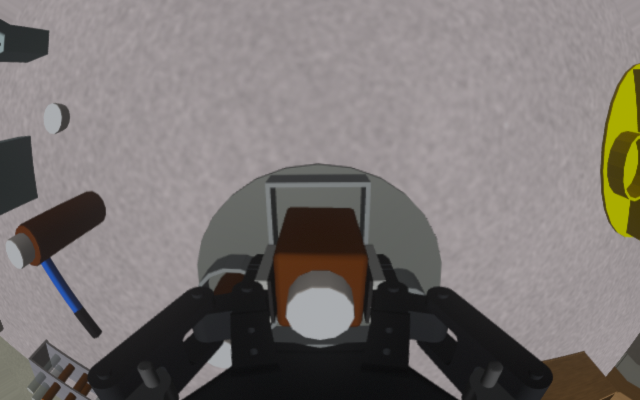

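Call:
move_arm(
  plan=[
    [[-0.1,0,1.5],[0,0,0],0],
    [[-0.1,0,2.8],[0,0,0],0],
    [[-0.1,0,3.5],[0,0,0],0],
    [[-0.1,0,3.7],[0,0,0],0],
    [[-0.1,0,3.8],[0,0,0],0],
  ],
)

```text
clock: 8.78
tcp_pos: [0.5047, 0.2438, 0.0547]
ee_rot: [-0.2, 0.98, -0.0, 0.0]
ft_force: [-0.7, -0.4, -1.2]
gripper_width: 0.0388
```

Call:
move_arm(
  plan=[
    [[0,0,0],[0,0,0],0],
    [[0,0,0],[0,0,0],0.65],
    [[0,0,0],[0,0,0],0.65],
    [[0,0,0],[0,0,0],0.65],
    [[0,0,0],[0,0,0],0.65],
  ],
)

```text
clock: 9.2
tcp_pos: [0.5047, 0.2442, 0.0547]
ee_rot: [-0.2, 0.98, 0.0, 0.0]
ft_force: [0.3, -0.2, -0.5]
gripper_width: 0.0554
```

Call:
move_arm(
  plan=[
    [[0,0,-3],[0,0,0],0.65],
    [[0,0,-6.5],[0,0,0],0.8],
    [[0,0,-10.5],[0,0,0],1],
    [[0,0,-14],[0,0,7],1],
    [[0,0,-18],[0,0,14],1],
  ],
)

```text
clock: 9.62
tcp_pos: [0.5039, 0.2436, 0.2356]
ee_rot: [-0.077, 0.997, -0.0, -0.0]
ft_force: [1.0, 0.5, -0.2]
gripper_width: 0.0854
```

Run:
```python
from h import *
s=monitor.read_state(); m=R.from_quat(s['ee_rot']).as_matrix()[:,1]; print(s['tcp_pos'],np.degrees(np.arctan2(m[1],m[0])))
print(tool([.575,-.0475,.15]))
im,d=optics.read_camera('wrist'); cv2.imwrite('pics/w7.png',im[:,:,::-1])
```

```text
[0.50394613 0.24364227 0.23563695] 98.80727016895854
[ -2.57095589 -29.85771157   8.56556265]
```

View pics/w7.png

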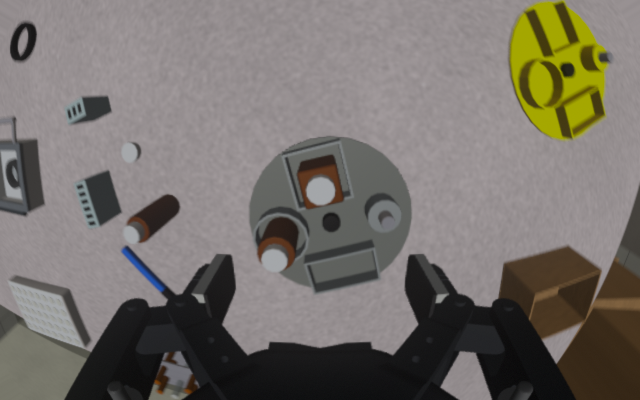

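Call:
move_arm(
  plan=[
    [[-0.3,-4,0],[0,0,-4],0.7],
    [[-0.7,-8,0],[0,0,-8],0.7],
    [[-1,-12,0],[0,0,-11],0.7],
    [[-1.3,-16,0],[0,0,-11],0.7],
    [[-1.7,-20,0],[0,0,-11],0.7],
  ],
)

```text
clock: 10.08
tcp_pos: [0.553, 0.0474, 0.2345]
ee_rot: [-0.175, 0.985, 0.0, 0.0]
ft_force: [0.3, 0.6, -0.4]
gripper_width: 0.0603
```

Run:
```python
from h import *
s=monitor.read_state(); m=R.from_quat(s['ee_rot']).as_matrix()[:,1]; print(s['tcp_pos'],np.degrees(np.arctan2(m[1],m[0])))
print(tool([.575,-.0475,.15]))
```

```text
[0.55299849 0.0473978  0.23446343] 110.19040895172276
[ 1.21603095 -9.6660931   8.44542466]
```

Call:
move_arm(
  plan=[
    [[0.5,-4,0],[0,0,0],0.7],
    [[1,-8,1],[0,0,0],0.7],
    [[1.2,-9.6,4],[0,0,0],0.7],
    [[1.2,-9.6,7],[0,0,0],0.7],
    [[1.2,-9.6,9.5],[0,0,0],0.7],
  ],
)

```text
clock: 10.5
tcp_pos: [0.5743, -0.0474, 0.1376]
ee_rot: [-0.173, 0.985, -0.0, -0.0]
ft_force: [-0.2, 0.5, 0.2]
gripper_width: 0.06
```

Call:
move_arm(
  plan=[
    [[0,0,0],[0,0,0],0.7],
    [[0,0,0],[0,0,0],0.7],
    [[0,0,0],[0,0,0],0.7],
    [[0,0,0],[0,0,0],0.7],
    [[0,0,0],[0,0,0],0.7],
  ],
)

```text
clock: 10.92
tcp_pos: [0.5758, -0.0448, 0.1412]
ee_rot: [-0.175, 0.985, -0.0, 0.002]
ft_force: [-0.7, -0.3, -0.1]
gripper_width: 0.0599
```

Run:
```python
from h import *
s=monitor.read_state(); m=R.from_quat(s['ee_rot']).as_matrix()[:,1]; print(s['tcp_pos'],np.degrees(np.arctan2(m[1],m[0])))
c=cam('wrist');print(tool([.575,-.0475,.046]),proj('wrist',[.575,-.0475,.056],c))
np.save('w8.npy',np.r_[c[1].as_rotvec(),c[2]])
im,d=optics.read_camera('wrist'); cv2.imwrite('pics/w8.png',im[:,:,::-1]); crop(im,220,150,420,300,4,'w8c.png')
```

```text
[ 0.5758247  -0.04477442  0.14123115] 110.1507726024102
[ 0.20092261 -0.21817707  9.52275339] [[315.94016342 212.14629864]]
```

View pics/w8c.png

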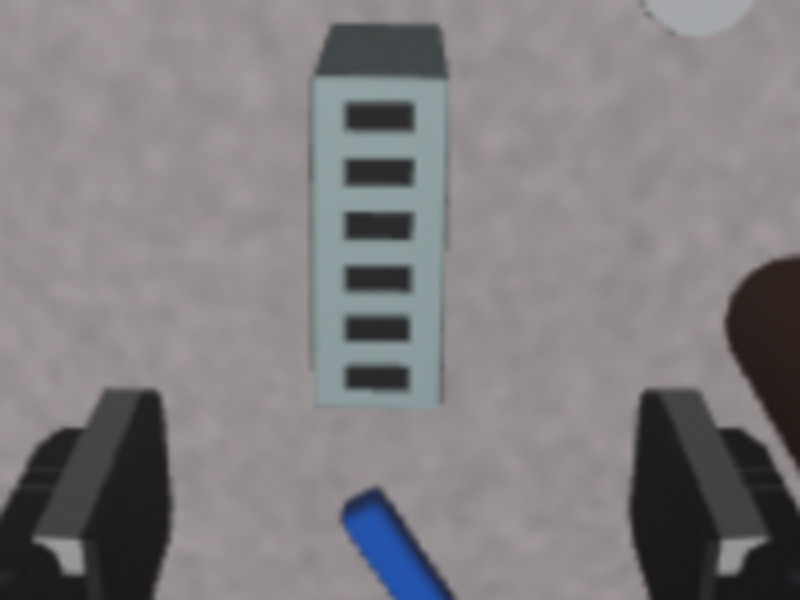

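Call:
move_arm(
  plan=[
    [[0.2,-0.2,3],[0,0,0],0.7],
    [[0.2,-0.2,6],[0,0,0],0.7],
    [[0.2,-0.2,9],[0,0,0],0.7],
    [[0.2,-0.2,9.3],[0,0,0],0.7],
    [[0.2,-0.2,9.3],[0,0,0],0],
  ],
)

```text
clock: 11.38
tcp_pos: [0.5724, -0.0474, 0.0454]
ee_rot: [-0.175, 0.985, 0.0, -0.002]
ft_force: [-0.2, -0.5, 0.3]
gripper_width: 0.049
```

Call:
move_arm(
  plan=[
    [[0,0,0],[0,0,0],0],
    [[0,0,0],[0,0,0],0],
    [[0,0,0],[0,0,0],0],
    [[0,0,0],[0,0,0],0],
    [[0,0,0],[0,0,0],0],
  ],
)

```text
clock: 11.8
tcp_pos: [0.5751, -0.0478, 0.0486]
ee_rot: [-0.175, 0.985, -0.0, 0.002]
ft_force: [-0.5, -0.8, 7.5]
gripper_width: 0.0232
```

Call:
move_arm(
  plan=[
    [[0,0,-3],[0,0,0],0],
    [[0,0,-7],[0,0,0],0],
    [[0,0,-10.5],[0,0,7],0],
    [[0,0,-13],[0,0,14],0],
    [[0,0,-14],[0,0,21],0],
  ],
)

```text
clock: 12.22
tcp_pos: [0.5756, -0.048, 0.1921]
ee_rot: [0.011, 1.0, 0.0, 0.004]
ft_force: [1.1, 0.2, 0.4]
gripper_width: 0.0229
```

Run:
```python
from h import *
s=monitor.read_state(); m=R.from_quat(s['ee_rot']).as_matrix()[:,1]; print(s['tcp_pos'],np.degrees(np.arctan2(m[1],m[0])),s['gripper_width'])
print(tool([.6186,.2912,.18]))
im,d=optics.read_camera('wrist'); cv2.imwrite('pics/w9.png',im[:,:,::-1])
```

```text
[ 0.57559635 -0.04798976  0.19212512] 88.74868835402239 0.022942241167062234
[-3.54855353 34.00376453  1.26965934]
```

View pics/w9.png

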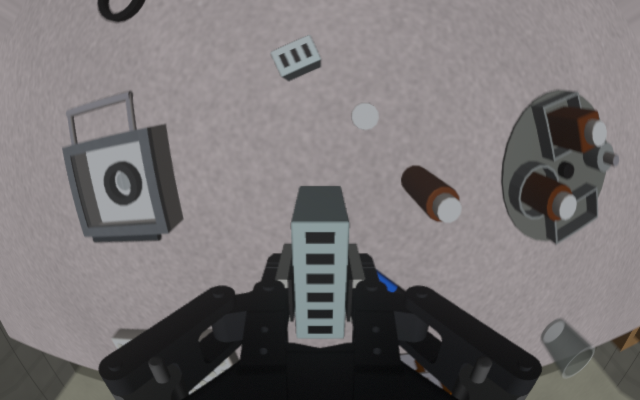

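Call:
move_arm(
  plan=[
    [[-0.3,3.4,0],[0,0,7],0],
    [[-0.7,6.8,0],[0,0,14],0],
    [[-1,10.2,0],[0,0,21],0],
    [[-1.4,13.6,0],[0,0,28],0],
    [[-1.8,17,0],[0,0,35],0],
  ],
)

```text
clock: 12.68
tcp_pos: [0.5938, 0.1237, 0.1861]
ee_rot: [0.31, 0.951, 0.0, -0.0]
ft_force: [0.7, 0.1, -0.3]
gripper_width: 0.0231
```

Run:
```python
from h import *
s=monitor.read_state(); m=R.from_quat(s['ee_rot']).as_matrix()[:,1]; print(s['tcp_pos'],np.degrees(np.arctan2(m[1],m[0])),s['gripper_width'])
print(tool([.6186,.2912,.18]))
```

```text
[0.59383887 0.12366016 0.18610332] 53.93606618333427 0.023103123787636737
[ 7.86110229 15.00086132  0.61386947]
```

Call:
move_arm(
  plan=[
    [[1.6,3,0],[0,0,6],0],
    [[3.2,6,0],[0,0,12],0],
    [[4.8,9,0],[0,0,18],0],
    [[6.4,12,0],[0,0,24],0],
    [[7.9,15,0],[0,0,30.5],0],
  ],
)

```text
clock: 13.1
tcp_pos: [0.6176, 0.2919, 0.1859]
ee_rot: [0.548, 0.836, -0.0, -0.0]
ft_force: [0.9, -0.5, -0.5]
gripper_width: 0.0232
```

Call:
move_arm(
  plan=[
    [[0,0,0],[0,0,0],0],
    [[0,0,0],[0,0,0],0],
    [[0,0,1],[0,0,0],0],
    [[0,0,3],[0,0,0],0],
    [[0,0,4],[0,0,0],0],
  ],
)

```text
clock: 13.52
tcp_pos: [0.6176, 0.2875, 0.1439]
ee_rot: [0.548, 0.837, -0.001, -0.0]
ft_force: [-0.3, 0.4, -1.5]
gripper_width: 0.0231
```

Run:
```python
from h import *
s=monitor.read_state(); m=R.from_quat(s['ee_rot']).as_matrix()[:,1]; print(s['tcp_pos'],np.degrees(np.arctan2(m[1],m[0])),s['gripper_width'])
print(tool([.6186,.2912,.053]))
im,d=optics.read_camera('wrist'); cv2.imwrite('pics/w10.png',im[:,:,::-1])
```

```text
[0.61764001 0.28750363 0.14387109] 23.579257356421213 0.023079669334860053
[0.3061864  0.25629114 9.08636118]
```

View pics/w10.png

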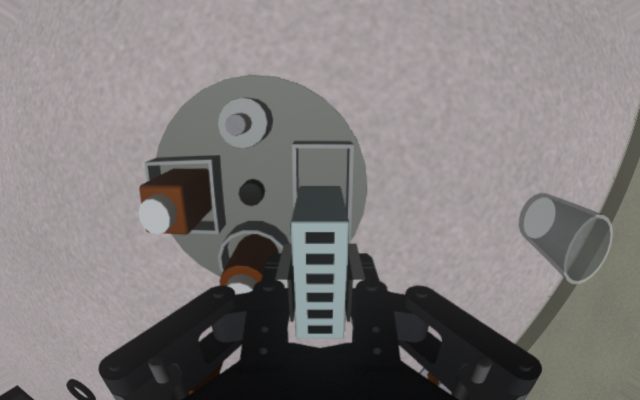

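Call:
move_arm(
  plan=[
    [[0.3,0.2,2],[0,0,0],0],
    [[0.3,0.2,4],[0,0,0],0],
    [[0.3,0.2,5],[0,0,0],0],
    [[0.3,0.2,5],[0,0,0],0],
    [[0.3,0.2,5],[0,0,0],0],
  ],
)

```text
clock: 13.98
tcp_pos: [0.6186, 0.2926, 0.0962]
ee_rot: [0.548, 0.837, -0.001, -0.0]
ft_force: [1.1, 0.2, -0.0]
gripper_width: 0.0228
```

Run:
```python
from h import *
s=monitor.read_state(); m=R.from_quat(s['ee_rot']).as_matrix()[:,1]; print(s['tcp_pos'],np.degrees(np.arctan2(m[1],m[0])),s['gripper_width'])
print(tool([.6186,.2912,.0535]))
im,d=optics.read_camera('wrist'); cv2.imwrite('pics/w11.png',im[:,:,::-1])
```

```text
[0.61861805 0.29261897 0.09617597] 23.58056375846228 0.022841919814671097
[-0.12796257 -0.05363353  4.26770138]
```

View pics/w11.png

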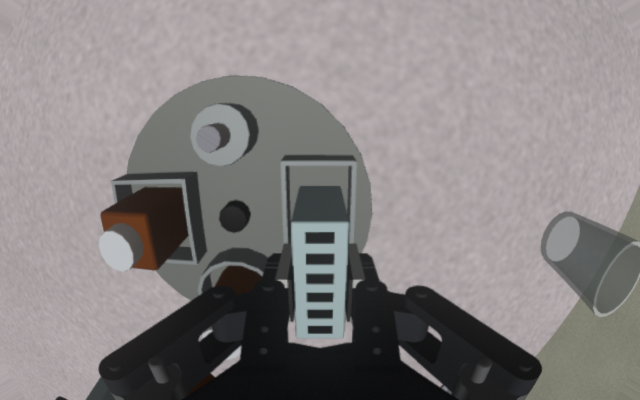

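Call:
move_arm(
  plan=[
    [[0,0,2],[0,0,0],0],
    [[0,0,3.2],[0,0,0],0],
    [[0,0,3.9],[0,0,0],0],
    [[0,0,4.3],[0,0,0],0],
    [[0,0,4.3],[0,0,0],0],
  ],
)

```text
clock: 14.45
tcp_pos: [0.619, 0.2935, 0.054]
ee_rot: [0.547, 0.837, 0.0, 0.0]
ft_force: [-0.1, 0.5, -0.1]
gripper_width: 0.0228
```

Call:
move_arm(
  plan=[
    [[0,0,0],[0,0,0],0],
    [[0,0,0],[0,0,0],0.5],
    [[0,0,0],[0,0,0],0.5],
    [[0,0,0],[0,0,0],0.5],
    [[0,0,0],[0,0,0],0.5],
  ],
)

```text
clock: 14.87
tcp_pos: [0.6187, 0.2935, 0.0533]
ee_rot: [0.547, 0.837, 0.0, 0.0]
ft_force: [0.9, 0.1, -0.1]
gripper_width: 0.0424
```

Call:
move_arm(
  plan=[
    [[0,0,-3],[0,0,0],0.5],
    [[0,0,-6.5],[0,0,0],0.5],
    [[0,0,-10.5],[0,0,0],0.5],
    [[0,0,-14],[0,0,-7],0.5],
    [[0,0,-18],[0,0,-14],0.5],
  ],
)

```text
clock: 15.28
tcp_pos: [0.6182, 0.2932, 0.2343]
ee_rot: [0.439, 0.898, -0.001, -0.0]
ft_force: [0.8, 0.8, 0.1]
gripper_width: 0.043
```

Run:
```python
from h import *
s=monitor.read_state(); m=R.from_quat(s['ee_rot']).as_matrix()[:,1]; print(s['tcp_pos'],np.degrees(np.arctan2(m[1],m[0])),s['gripper_width'])
print(tool([.47,-.28,.28]))
im,d=optics.read_camera('wrist'); cv2.imwrite('pics/w12.png',im[:,:,::-1])
```

```text
[0.61817014 0.29319044 0.2343215 ] 37.89329735254016 0.04298289122968389
[-36.1342493  -46.90352795  -4.50078479]
```

View pics/w12.png

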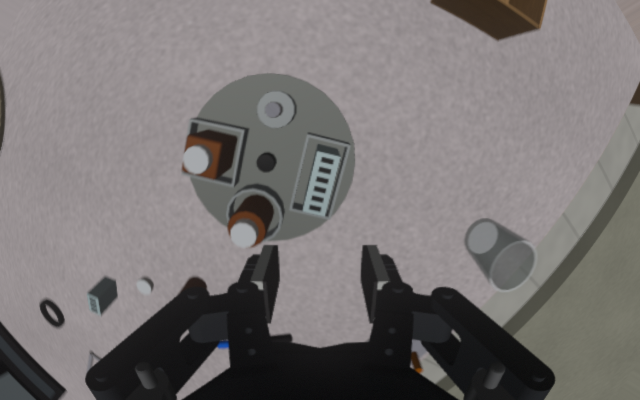

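Call:
move_arm(
  plan=[
    [[-2.5,-3.2,-0.4],[0,0,7],0.5],
    [[-5,-6.4,-0.8],[0,0,14],0.5],
    [[-7.5,-9.7,-1.2],[0,0,20],0.5],
    [[-10,-13,-1.6],[0,0,26],0.5],
    [[-12.5,-16.2,-2],[0,0,33],0.5],
  ],
)

```text
clock: 15.75
tcp_pos: [0.5658, 0.0936, 0.2534]
ee_rot: [0.68, 0.733, 0.0, -0.0]
ft_force: [0.5, 0.2, 0.7]
gripper_width: 0.0428
```

Run:
```python
from h import *
s=monitor.read_state(); m=R.from_quat(s['ee_rot']).as_matrix()[:,1]; print(s['tcp_pos'],np.degrees(np.arctan2(m[1],m[0])),s['gripper_width'])
print(tool([.48,-.29,.28]))
```

```text
[0.56578988 0.09358366 0.25336706] 4.277246843071295 0.04278485981157047
[-37.6103149  -11.41531732  -2.68536425]
```

Call:
move_arm(
  plan=[
    [[-4,-1.2,-0.5],[0,0,0],0.5],
    [[-8,-2.4,-1],[0,0,0],0.5],
    [[-12,-3.6,-1.5],[0,0,0],0.5],
    [[-16,-4.8,-2],[0,0,0],0.5],
    [[-19.5,-6,-2.5],[0,0,0],0.5],
  ],
)

```text
clock: 16.17
tcp_pos: [0.5216, -0.1061, 0.2786]
ee_rot: [0.679, 0.734, 0.0, 0.0]
ft_force: [0.8, -1.1, 0.2]
gripper_width: 0.0426
```

Call:
move_arm(
  plan=[
    [[-4,-1.2,0],[0,0,0],0.4],
    [[-8,-2.4,0],[0,0,0],0.4],
    [[-12,-3.6,0],[0,0,0],0.4],
    [[-16,-4.8,0],[0,0,0],0.4],
    [[-18,-5.4,0],[0,0,0],0.4],
  ],
)

```text
clock: 16.58
tcp_pos: [0.4804, -0.2929, 0.2788]
ee_rot: [0.68, 0.733, -0.001, 0.001]
ft_force: [-0.5, -0.8, 0.2]
gripper_width: 0.034
```

Run:
```python
from h import *
s=monitor.read_state(); m=R.from_quat(s['ee_rot']).as_matrix()[:,1]; print(s['tcp_pos'],np.degrees(np.arctan2(m[1],m[0])),s['gripper_width'])
c=cam('wrist');np.save('w13.npy',np.r_[c[1].as_rotvec(),c[2]])
im,d=optics.read_camera('wrist'); cv2.imwrite('pics/w13.png',im[:,:,::-1])
```

```text
[ 0.48036376 -0.29287504  0.27875409] 4.24017043277789 0.03396039577467145
```

View pics/w13.png

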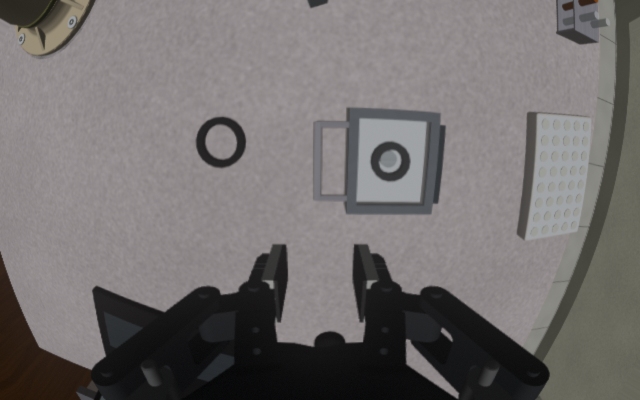

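Run:
```python
from h import *
im=cv2.imread('pics/w13.png')[:,:,::-1]; crop(im,305,95,455,225,5,'w13c.png')
```

```text
(no output)
```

View pics/w13c.png

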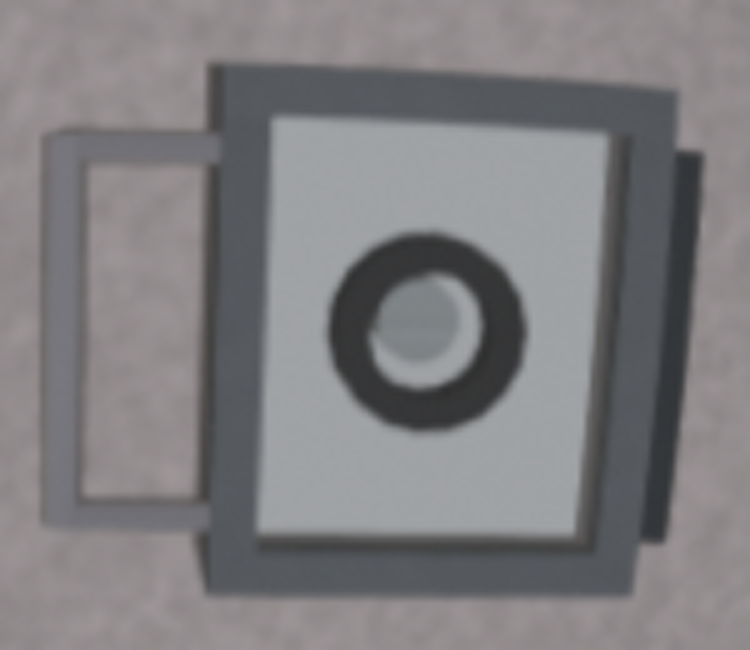

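Run:
```python
from h import *
w=np.load('w13.npy'); c=(cam('wrist')[0],R.from_rotvec(w[:3]),w[3:])
P=lambda a,z:plane('wrist',np.atleast_2d(a)/5+[305,95],z,c)[:,:2]
b=P([(64,140),(61,515)],.040); e=b[0]-b[1]; print('bar',b,b.mean(0),np.linalg.norm(e),np.degrees(np.arctan2(e[1],e[0]))-90)
q=P([(212,63),(677,91),(632,595),(208,594)],.042); print('lid',q.mean(0),np.linalg.norm(np.roll(q,-1,0)-q,axis=1)); e=q-np.roll(q,-1,0); print(np.degrees(np.arctan2(e[:,1],e[:,0])))
print('ring',P([(428,331)],.019),'boss',P([(418,320)],.012))
print(tool([b.mean(0)[0],b.mean(0)[1],.04]))
y=np.radians(3.5);cc=P([(418,320)],.012)[0]; print('bar from boss',cc-.092*np.array([np.cos(y),np.sin(y)]))
```

```text
bar [[ 0.47370026 -0.23720177]
 [ 0.47958663 -0.32831655]] [ 0.47664344 -0.28275916] 0.09130472214442009 3.696395905041854
lid [ 0.5681929  -0.27740423] [0.11396377 0.12922109 0.11162268 0.12963691]
[-176.49285415   93.91852667    3.70112489  -85.04766784]
ring [[ 0.56985323 -0.27872137]] boss [[ 0.56855503 -0.27724612]]
[ 1.3849547  -0.14469899 23.87336313]
bar from boss [ 0.47672662 -0.28286259]
```

Call:
move_arm(
  plan=[
    [[1.4,-0.1,4],[0,0,0.5],0.3],
    [[1.4,-0.1,8],[0,0,0.5],0.3],
    [[1.4,-0.1,12],[0,0,0.5],0.3],
    [[1.4,-0.1,16],[0,0,0.5],0.3],
    [[1.4,-0.1,18],[0,0,0.5],0.3],
  ],
)

```text
clock: 17.05
tcp_pos: [0.479, -0.2718, 0.0937]
ee_rot: [0.681, 0.732, -0.001, -0.002]
ft_force: [0.2, -0.1, -0.8]
gripper_width: 0.0255
```

Call:
move_arm(
  plan=[
    [[0,0,0],[0,0,0],0.3],
    [[0,0,0],[0,0,0],0.3],
    [[0,0,0],[0,0,0],0.3],
    [[0,0,0],[0,0,0],0.3],
    [[0,0,0],[0,0,0],0.3],
  ],
)

```text
clock: 17.47
tcp_pos: [0.4822, -0.2741, 0.1002]
ee_rot: [0.681, 0.732, 0.001, 0.002]
ft_force: [-0.5, -0.5, 0.9]
gripper_width: 0.0254
```

Run:
```python
from h import *
s=monitor.read_state(); m=R.from_quat(s['ee_rot']).as_matrix()[:,1]; print(s['tcp_pos'],np.degrees(np.arctan2(m[1],m[0])),s['gripper_width'])
c=cam('wrist');print(tool([.4767,-.2828,.038]),proj('wrist',[.4767,-.2828,.038],c))
im,d=optics.read_camera('wrist'); cv2.imwrite('pics/w14.png',im[:,:,::-1])
```

```text
[ 0.48221387 -0.27411589  0.10020985] 4.109404457028929 0.02540382500522904
[-0.81851238 -0.63241134  6.220041  ] [[310.58313149 239.07656277]]
```

View pics/w14.png

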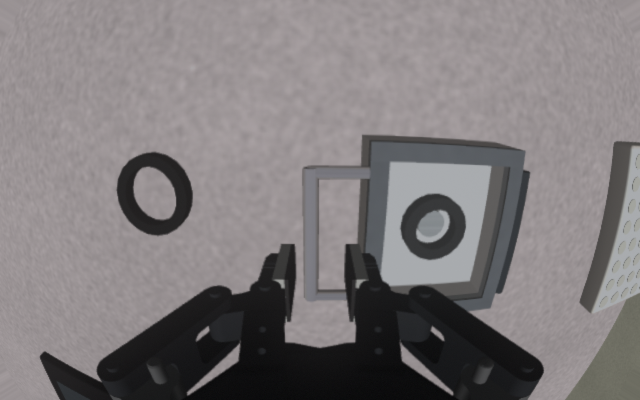

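Call:
move_arm(
  plan=[
    [[-0.4,-0.6,0],[0,0,0],0.3],
    [[-0.8,-0.6,0],[0,0,0],0.3],
    [[-0.8,-0.6,1],[0,0,0],0.3],
    [[-0.8,-0.6,2],[0,0,0],0.3],
    [[-0.8,-0.6,2],[0,0,0],0.3],
  ],
)

```text
clock: 17.93
tcp_pos: [0.4744, -0.281, 0.0756]
ee_rot: [0.681, 0.732, -0.001, -0.002]
ft_force: [-0.1, -0.1, -0.4]
gripper_width: 0.0255
```

Run:
```python
from h import *
s=monitor.read_state(); print(s['tcp_pos'],s['joint_vel'].round(3)); c=cam('wrist');print(tool([.4767,-.2828,.038]),proj('wrist',[.4767,-.2828,.038],c))
im,d=optics.read_camera('wrist'); crop(im,240,150,400,310,4,'w15.png')
```

```text
[ 0.47439485 -0.28098287  0.07564621] [-0.008 -0.014  0.011 -0.018  0.021  0.037 -0.018]
[-0.20440204  0.228751    3.76356457] [[324.04148263 247.21373144]]
```

View pics/w15.png

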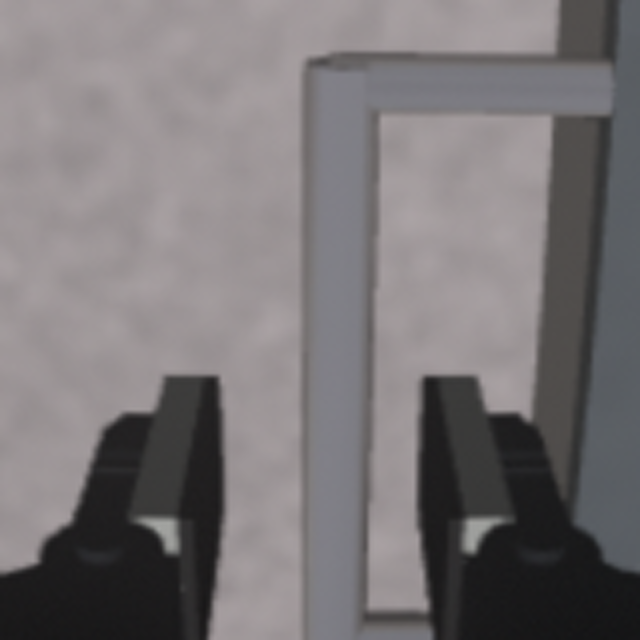

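Call:
move_arm(
  plan=[
    [[0,0.2,0],[0,0,0],0.24],
    [[0,0.2,0.5],[0,0,0],0.24],
    [[0,0.2,1.5],[0,0,0],0.24],
    [[0,0.2,2.3],[0,0,0],0.24],
    [[0,0.2,2.3],[0,0,0],0.24],
  ],
)

```text
clock: 18.4
tcp_pos: [0.4765, -0.2809, 0.053]
ee_rot: [0.681, 0.732, -0.001, -0.001]
ft_force: [-0.4, 0.4, 0.0]
gripper_width: 0.0206
```

Call:
move_arm(
  plan=[
    [[0,0,0.8],[0,0,0],0.24],
    [[0,0,1.5],[0,0,0],0.24],
    [[0,0,1.5],[0,0,0],0.24],
    [[0,0,1.5],[0,0,0],0],
    [[0,0,1.5],[0,0,0],0],
  ],
)

```text
clock: 18.82
tcp_pos: [0.4769, -0.2817, 0.04]
ee_rot: [0.681, 0.732, -0.0, -0.001]
ft_force: [-2.8, 2.0, -1.3]
gripper_width: 0.0081
```

Call:
move_arm(
  plan=[
    [[0,0,0],[0,0,0],0],
    [[0,0,0],[0,0,0],0],
    [[0,0,0],[0,0,0],0],
    [[0,0,0],[0,0,0],0],
    [[0,0,0],[0,0,0],0],
  ],
)

```text
clock: 19.23
tcp_pos: [0.4769, -0.2817, 0.0401]
ee_rot: [0.681, 0.732, -0.0, -0.001]
ft_force: [-5.1, 1.2, 0.0]
gripper_width: 0.0077
```

Call:
move_arm(
  plan=[
    [[0,0.05,-1],[0,0,0],0],
    [[0,0.15,-2.1],[0,0,0],0],
    [[0,0.35,-3.1],[0,0,0],0],
    [[0,0.6,-4.1],[0,0,0],0],
    [[0,0.9,-5.1],[0,0,0],0],
  ],
)

```text
clock: 19.65
tcp_pos: [0.486, -0.2811, 0.0926]
ee_rot: [0.682, 0.732, -0.0, -0.001]
ft_force: [-5.5, 0.6, -0.5]
gripper_width: 0.0075
```

Run:
```python
from h import *
s=monitor.read_state(); print(s['tcp_pos'],s['ft_force'],s['ft_torque'],s['gripper_width'])
im,d=optics.read_camera('side'); crop(im,330,180,530,330,4,'s16.png')
```

```text
[ 0.48595817 -0.28108607  0.09263423] [-5.52819163  0.61715625 -0.47601333] [ 0.30561918  1.31968351 -0.06981964] 0.0074992806572736995
```

View pics/s16.png

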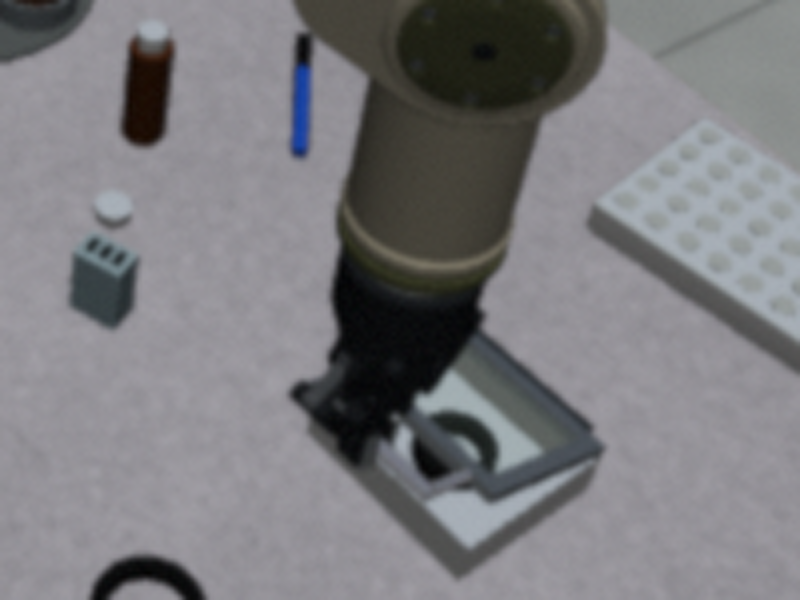

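Call:
move_arm(
  plan=[
    [[0,0.6,-1.4],[0,0,0],0],
    [[0,1.4,-2.8],[0,0,0],0],
    [[0,2.3,-4.1],[0,0,0],0],
    [[0,3.3,-5.3],[0,0,0],0],
    [[0,4.5,-6.4],[0,0,0],0],
  ],
)

```text
clock: 20.12
tcp_pos: [0.5299, -0.2783, 0.158]
ee_rot: [0.682, 0.731, -0.0, -0.001]
ft_force: [-13.1, 3.3, 10.3]
gripper_width: 0.0075
```

Call:
move_arm(
  plan=[
    [[0,1.4,-1.2],[0,0,0],0],
    [[0,3,-2.1],[0,0,0],0],
    [[0,4.7,-2.8],[0,0,0],0],
    [[0,6.5,-3.3],[0,0,0],0],
    [[0,8.3,-3.6],[0,0,0],0],
  ],
)

```text
clock: 20.53
tcp_pos: [0.6159, -0.2726, 0.1951]
ee_rot: [0.681, 0.732, 0.001, 0.002]
ft_force: [-0.8, -2.8, -5.1]
gripper_width: 0.0075
```

Run:
```python
from h import *
s=monitor.read_state(); print(s['tcp_pos'],s['ft_force'],s['ft_torque'],s['gripper_width'])
im,d=optics.read_camera('side'); crop(im,330,150,530,330,4,'s17.png')
```

```text
[ 0.61591488 -0.27259182  0.1950871 ] [-0.79116075 -2.79748536 -5.06642741] [-0.79257919  0.68541921 -0.14917002] 0.007531477175170117
```

View pics/s17.png

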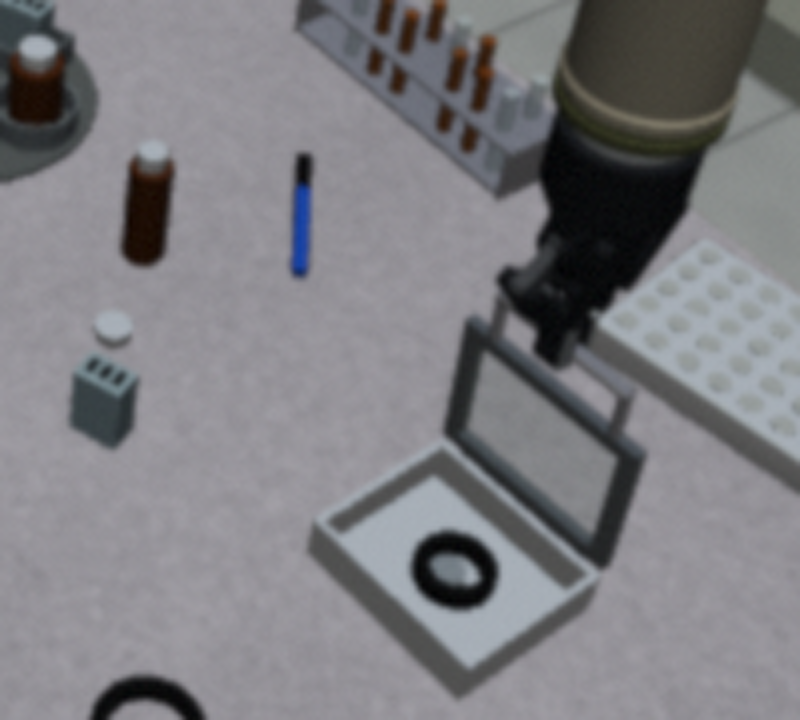

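Call:
move_arm(
  plan=[
    [[0,1.5,0],[0,0,0],0],
    [[0,3.1,0.1],[0,0,0],0],
    [[0,4.7,0.4],[0,0,0],0],
    [[0,5.5,0.6],[0,0,0],0],
    [[0,5.5,0.6],[0,0,0],0],
  ],
)

```text
clock: 21.0
tcp_pos: [0.6714, -0.2698, 0.1874]
ee_rot: [0.681, 0.732, -0.001, 0.003]
ft_force: [1.3, -4.0, 1.1]
gripper_width: 0.0076
```

Run:
```python
from h import *
s=monitor.read_state(); print(s['tcp_pos'],s['ft_force'],s['ft_torque'],s['gripper_width'])
print('theta',np.arctan2(s['tcp_pos'][2]-.002-.038, (.6264-s['tcp_pos'][0])/.998))
```

```text
[ 0.67139974 -0.26983278  0.18744494] [ 1.31982431 -4.0333556   1.11846131] [-0.94557878 -0.36054404 -0.212059  ] 0.007585140312720089
theta 1.8675734824547885
```

Call:
move_arm(
  plan=[
    [[0,0,0],[0,0,0],0.4],
    [[0,0,0],[0,0,0],0.4],
    [[0,0.3,0],[0,0,0],0.4],
    [[0,0.3,0],[0,0,0],0.4],
    [[0,0.3,0],[0,0,0],0.4],
  ],
)

```text
clock: 21.42
tcp_pos: [0.6724, -0.2671, 0.1855]
ee_rot: [0.681, 0.732, 0.0, 0.0]
ft_force: [-0.2, 0.7, -0.3]
gripper_width: 0.0342
```

Call:
move_arm(
  plan=[
    [[0,0,-2],[0,0,0],0.4],
    [[0,0,-4],[0,0,0],0.4],
    [[0,0,-7],[0,0,0],0.4],
    [[0,-3,-7],[0,0,0],0.4],
    [[0,-6,-7],[0,0,0],0.5],
  ],
)

```text
clock: 21.83
tcp_pos: [0.6138, -0.272, 0.2573]
ee_rot: [0.68, 0.733, 0.0, 0.002]
ft_force: [-1.2, -1.1, -0.6]
gripper_width: 0.0426
```

Run:
```python
from h import *
s=monitor.read_state(); m=R.from_quat(s['ee_rot']).as_matrix()[:,1]; print(s['tcp_pos'],np.degrees(np.arctan2(m[1],m[0])),s['gripper_width'])
print(tool([.5695,-.2785,.2]))
im,d=optics.read_camera('side'); crop(im,330,150,530,330,4,'s18.png')
```

```text
[ 0.61376346 -0.27203677  0.2573003 ] 4.294458465426797 0.042646393163083954
[-0.29549036 -4.48387473  5.7141112 ]
```

View pics/s18.png

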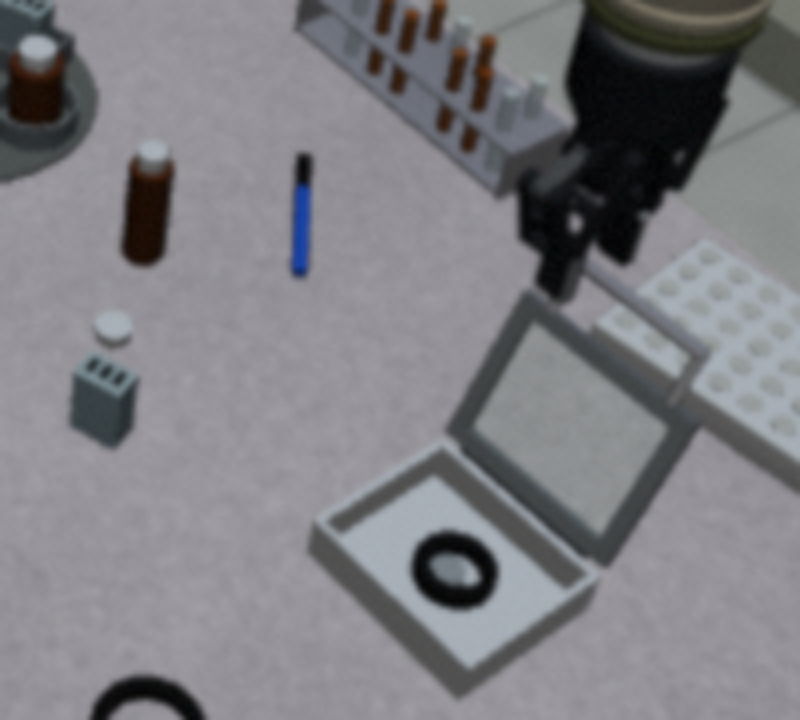

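Call:
move_arm(
  plan=[
    [[0,-2,0],[0,0,-7],0.5],
    [[-0.2,-4.4,0],[0,0,-14],0.5],
    [[-0.2,-4.4,0],[0,0,-21],0.5],
    [[-0.2,-4.4,1],[0,0,-28],0.7],
    [[-0.2,-4.4,1],[0,0,-35],0.8],
  ],
)

```text
clock: 22.3
tcp_pos: [0.5677, -0.2768, 0.2443]
ee_rot: [0.427, 0.904, 0.0, -0.001]
ft_force: [-0.4, 0.4, -0.4]
gripper_width: 0.0656
```

Call:
move_arm(
  plan=[
    [[0,0,0],[0,0,-7],0.8],
    [[0,0,0],[0,0,-14],0.8],
    [[0,0,0],[0,0,-21],0.8],
    [[0,0,0],[0,0,-28],0.8],
    [[0,0,0],[0,0,-35],0.8],
  ],
)

```text
clock: 22.72
tcp_pos: [0.5684, -0.2771, 0.2454]
ee_rot: [0.135, 0.991, 0.0, 0.0]
ft_force: [0.8, 0.3, -0.8]
gripper_width: 0.0681
```

Call:
move_arm(
  plan=[
    [[0,0,0],[0,0,-7],0.8],
    [[0,0,0],[0,0,-14],0.8],
    [[0,0,0],[0,0,-19.5],0.8],
    [[0,0,0],[0,0,-19.5],0.8],
    [[0,0,0],[0,0,-19.5],0.8],
  ],
)

```text
clock: 23.13
tcp_pos: [0.5684, -0.2772, 0.2454]
ee_rot: [-0.03, 1.0, 0.0, 0.0]
ft_force: [0.4, 0.8, -0.1]
gripper_width: 0.0682
```

Run:
```python
from h import *
s=monitor.read_state(); m=R.from_quat(s['ee_rot']).as_matrix()[:,1]; print(s['tcp_pos'],np.degrees(np.arctan2(m[1],m[0])),s['gripper_width'])
c=cam('wrist');print(tool([.5695,-.2785,.12]),proj('wrist',[.5695,-.2785,.019],c));np.save('w19.npy',np.r_[c[1].as_rotvec(),c[2]])
im,d=optics.read_camera('wrist'); cv2.imwrite('pics/w19.png',im[:,:,::-1]);crop(im,240,150,400,290,5,'w19c.png')
```

```text
[ 0.56836368 -0.27721245  0.24537526] 93.42005548969792 0.06822033077899566
[-0.10432931 -0.13836189 12.5375041 ] [[318.0468787  173.22177222]]
```

View pics/w19.png

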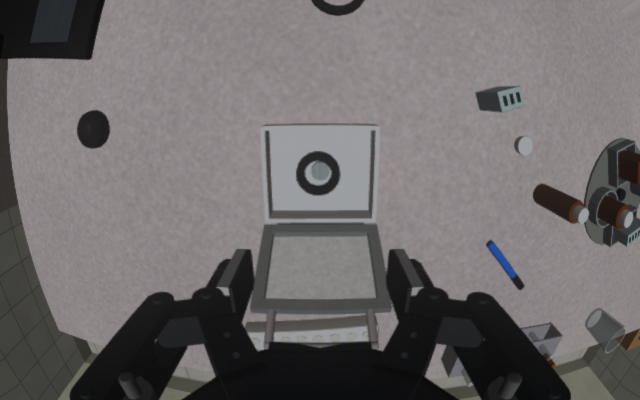

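View pics/w19c.png

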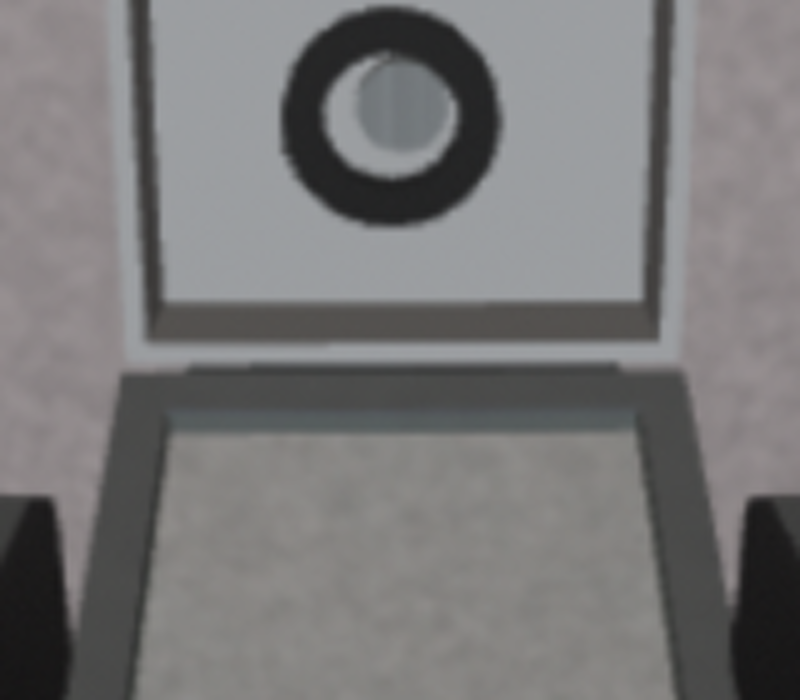

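Call:
move_arm(
  plan=[
    [[-0.1,-0.1,4],[0,0,0],0.8],
    [[-0.1,-0.1,8],[0,0,0],0.8],
    [[-0.1,-0.1,12],[0,0,0],0.8],
    [[-0.1,-0.1,16],[0,0,0],0.8],
    [[-0.1,-0.1,17.5],[0,0,0],0.8],
  ],
)

```text
clock: 23.6
tcp_pos: [0.5665, -0.2763, 0.064]
ee_rot: [-0.03, 1.0, 0.002, -0.004]
ft_force: [-1.3, 0.5, 0.1]
gripper_width: 0.068
```

Call:
move_arm(
  plan=[
    [[0,0,0],[0,0,0],0.8],
    [[0,0,0],[0,0,0],0.8],
    [[0,0,0],[0,0,0],0.8],
    [[0,0,0],[0,0,0],0.8],
    [[0,0,0],[0,0,0],0.8],
  ],
)

```text
clock: 24.02
tcp_pos: [0.5708, -0.2788, 0.0724]
ee_rot: [-0.031, 1.0, -0.001, 0.002]
ft_force: [0.2, -0.9, -0.3]
gripper_width: 0.0683
```

Run:
```python
from h import *
s=monitor.read_state(); m=R.from_quat(s['ee_rot']).as_matrix()[:,1]; print(s['tcp_pos'],np.degrees(np.arctan2(m[1],m[0])),s['gripper_width'])
c=cam('wrist');print(tool([.5695,-.2785,.026]),proj('wrist',[.5695,-.2785,.019],c))
im,d=optics.read_camera('wrist'); cv2.imwrite('pics/w20.png',im[:,:,::-1])
```

```text
[ 0.57075785 -0.27880345  0.07242578] 93.58161871882409 0.06828512507300522
[0.13864405 0.0451892  4.64209099] [[319.63728289 230.59734375]]
```

View pics/w20.png

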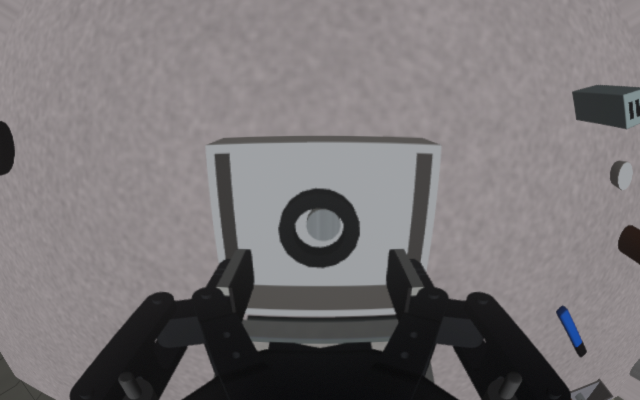

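Call:
move_arm(
  plan=[
    [[0.1,0,1.5],[0,0,0],0.8],
    [[0.1,0,3],[0,0,0],0.8],
    [[0.1,0,4],[0,0,0],0.8],
    [[0.1,0,4.5],[0,0,0],0.8],
    [[0.1,0,4.5],[0,0,0],0.8],
  ],
)

```text
clock: 24.48
tcp_pos: [0.568, -0.2779, 0.0243]
ee_rot: [-0.031, 1.0, 0.0, -0.001]
ft_force: [-0.2, -0.7, -0.9]
gripper_width: 0.068
```

Call:
move_arm(
  plan=[
    [[0,0,0],[0,0,0],0.8],
    [[0,0,0],[0,0,0],0.7],
    [[0,0,0],[0,0,0],0.5],
    [[0,0,0],[0,0,0],0],
    [[0,0,0],[0,0,0],0],
  ],
)

```text
clock: 24.9
tcp_pos: [0.5694, -0.2787, 0.0271]
ee_rot: [-0.031, 1.0, -0.0, 0.001]
ft_force: [-2.3, 1.7, 7.8]
gripper_width: 0.0491
```

Call:
move_arm(
  plan=[
    [[0,0,0],[0,0,0],0],
    [[0,0,0],[0,0,0],0],
    [[0,0,0],[0,0,0],0],
    [[0,0,-1],[0,0,0],0],
    [[0,0,-2.5],[0,0,0],0],
  ],
)

```text
clock: 25.32
tcp_pos: [0.5678, -0.2778, 0.05]
ee_rot: [-0.031, 1.0, 0.0, -0.001]
ft_force: [1.4, -0.4, -1.1]
gripper_width: 0.0491
```

Run:
```python
from h import *
s=monitor.read_state(); m=R.from_quat(s['ee_rot']).as_matrix()[:,1]; print(s['tcp_pos'],np.degrees(np.arctan2(m[1],m[0])),s['gripper_width'])
im,d=optics.read_camera('wrist'); crop(im,200,180,440,360,3.3,'w21.png')
```

```text
[ 0.56783103 -0.27781598  0.05000108] 93.60853215057786 0.04910857022020939
```

View pics/w21.png

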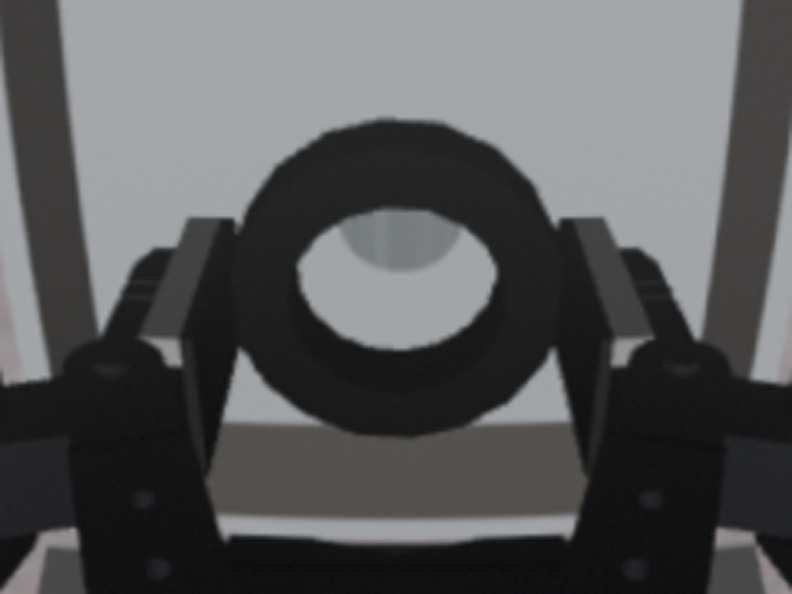

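Call:
move_arm(
  plan=[
    [[0,0,-4],[0,0,0],0],
    [[0,0,-8],[0,0,0],0],
    [[0,0,-12],[0,0,0],0],
    [[0,2,-14],[0,0,0],0],
    [[0,6,-14],[0,0,-5],0],
  ],
)

```text
clock: 25.78
tcp_pos: [0.566, -0.2254, 0.1975]
ee_rot: [-0.07, 0.998, -0.004, 0.005]
ft_force: [0.7, -0.6, -0.7]
gripper_width: 0.0488
```

Run:
```python
from h import *
s=monitor.read_state(); print(s['tcp_pos'],s['gripper_width']); print(tool([.537,.3235,.19]))
```

```text
[ 0.5659718  -0.22541623  0.19751829] 0.04879428051169966
[-4.77266484 54.76456114  0.33722771]
```

Call:
move_arm(
  plan=[
    [[-0.3,4,0],[0,0,-3],0],
    [[-0.7,8,0],[0,0,-6],0],
    [[-1,12,0],[0,0,-9],0],
    [[-1.4,16,0],[0,0,-12],0],
    [[-1.7,20,0],[0,0,-14.5],0],
  ],
)

```text
clock: 26.2
tcp_pos: [0.5515, -0.0163, 0.1912]
ee_rot: [-0.202, 0.979, -0.0, 0.001]
ft_force: [0.6, 0.3, -0.1]
gripper_width: 0.049
```

Run:
```python
from h import *
s=monitor.read_state(); print(s['tcp_pos'],s['gripper_width']); print(tool([.537,.3235,.19]))
```

```text
[ 0.55147406 -0.01628506  0.19119534] 0.048962475348471715
[-12.08372534  31.79020094   0.12190196]
```

Call:
move_arm(
  plan=[
    [[-1.4,3.7,0],[0,0,0],0],
    [[-2.8,7.4,0],[0,0,0],0],
    [[-4.2,11.1,0],[0,0,0],0],
    [[-5.6,14.8,0],[0,0,0],0],
    [[-7,18.5,0],[0,0,0],0],
  ],
)

```text
clock: 26.62
tcp_pos: [0.5433, 0.1814, 0.1912]
ee_rot: [-0.2, 0.98, 0.0, 0.001]
ft_force: [1.1, -0.8, 0.2]
gripper_width: 0.0492
```

Call:
move_arm(
  plan=[
    [[-1.3,3.5,0],[0,0,0],0],
    [[-2.6,7,0],[0,0,0],0],
    [[-3.9,10.5,0],[0,0,0],0],
    [[-5,13.2,0],[0,0,0],0],
    [[-5,13.2,0],[0,0,0],0],
  ],
)

```text
clock: 27.03
tcp_pos: [0.5347, 0.3292, 0.1903]
ee_rot: [-0.205, 0.979, 0.002, -0.0]
ft_force: [-1.8, 0.8, -0.6]
gripper_width: 0.0493
```

Call:
move_arm(
  plan=[
    [[0,0,1],[0,0,0],0],
    [[0,0,3],[0,0,0],0],
    [[0,0,5],[0,0,0],0],
    [[0,0,6],[0,0,0],0],
    [[0,0,6],[0,0,0],0],
  ],
)

```text
clock: 27.45
tcp_pos: [0.5366, 0.3181, 0.1272]
ee_rot: [-0.199, 0.98, -0.001, -0.002]
ft_force: [-0.7, 0.2, -0.4]
gripper_width: 0.0488
```

Run:
```python
from h import *
s=monitor.read_state(); m=R.from_quat(s['ee_rot']).as_matrix()[:,1]; print(s['tcp_pos'],np.degrees(np.arctan2(m[1],m[0])),s['gripper_width'])
c=cam('wrist');print(tool([.537,.3235,.056]),proj('wrist',[.537,.3235,.054],c))
im,d=optics.read_camera('wrist'); cv2.imwrite('pics/w22.png',im[:,:,::-1])
```

```text
[0.53662482 0.31814492 0.12722934] 112.99946790082154 0.04879839544059856
[-0.27908761  0.49016962  7.12082911] [[326.04138399 224.61586364]]
```

View pics/w22.png

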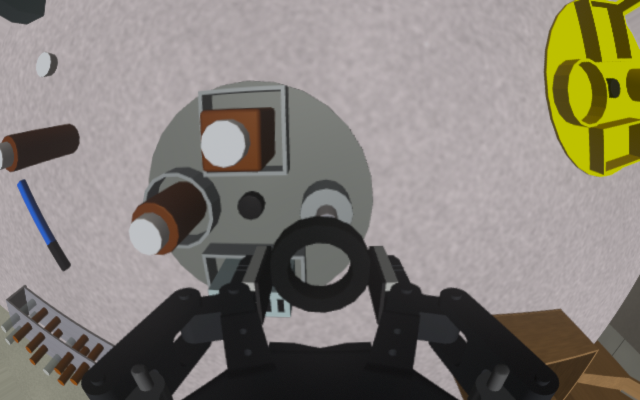

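Call:
move_arm(
  plan=[
    [[-0.3,0.5,0],[0,0,0],0],
    [[-0.3,0.5,1.5],[0,0,0],0],
    [[-0.3,0.5,3],[0,0,0],0],
    [[-0.3,0.5,4],[0,0,0],0],
    [[-0.3,0.5,4],[0,0,0],0],
  ],
)

```text
clock: 27.92
tcp_pos: [0.5377, 0.3262, 0.0889]
ee_rot: [-0.2, 0.98, -0.0, -0.001]
ft_force: [0.1, -0.1, -1.1]
gripper_width: 0.0489
```

Run:
```python
from h import *
s=monitor.read_state(); m=R.from_quat(s['ee_rot']).as_matrix()[:,1]; print(s['tcp_pos'],np.degrees(np.arctan2(m[1],m[0])),s['joint_vel'].round(3))
c=cam('wrist');print(tool([.537,.3235,.056]),proj('wrist',[.537,.3235,.054],c))
im,d=optics.read_camera('wrist'); crop(im,200,150,440,330,3.3,'w23.png')
```

```text
[0.53774857 0.32615661 0.08887391] 113.11048598237495 [-0.001 -0.018  0.004 -0.023  0.003  0.035  0.   ]
[ 0.16591104 -0.21384998  3.28783556] [[315.05463084 242.82815033]]
```

View pics/w23.png

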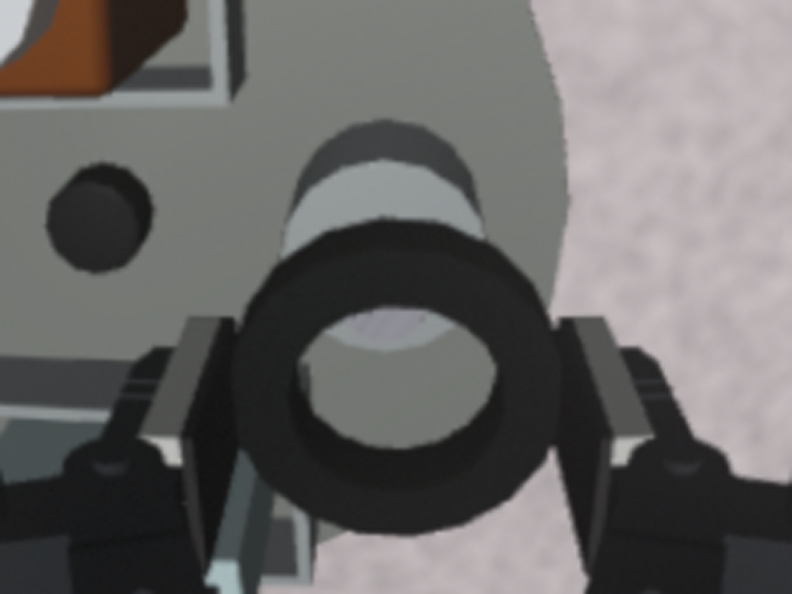

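Call:
move_arm(
  plan=[
    [[0.1,-0.2,0.3],[0,0,0],0],
    [[0.1,-0.2,1],[0,0,0],0],
    [[0.1,-0.2,1.7],[0,0,0],0],
    [[0.1,-0.2,2.3],[0,0,0],0],
    [[0.1,-0.2,2.3],[0,0,0],0],
  ],
)

```text
clock: 28.38
tcp_pos: [0.5374, 0.3237, 0.0655]
ee_rot: [-0.2, 0.98, -0.0, -0.001]
ft_force: [-0.3, -0.5, -0.3]
gripper_width: 0.0489
```

Run:
```python
from h import *
s=monitor.read_state(); print(s['tcp_pos'],s['ft_force']); print(tool([.537,.3235,.056]))
im,d=optics.read_camera('wrist'); crop(im,200,150,440,330,3.3,'w24.png')
```

```text
[0.537411   0.3236509  0.06548802] [-0.25584067 -0.4789661  -0.27001168]
[0.04132442 0.00266407 0.94890815]
```

View pics/w24.png

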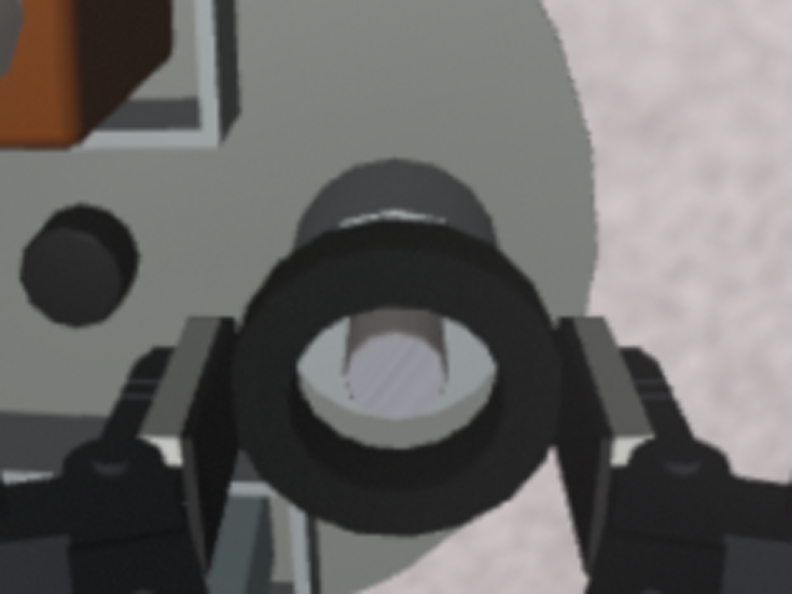

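The post is inside the hole. I'll lower the last 9 mm, release and lift.

Call:
move_arm(
  plan=[
    [[0,0,0.4],[0,0,0],0],
    [[0,0,0.7],[0,0,0],0],
    [[0,0,0.9],[0,0,0],0],
    [[0,0,0.9],[0,0,0],0],
    [[0,0,0.9],[0,0,0],0],
  ],
)

```text
clock: 28.85
tcp_pos: [0.5382, 0.3241, 0.0581]
ee_rot: [-0.2, 0.98, -0.0, -0.0]
ft_force: [0.3, -0.7, -0.4]
gripper_width: 0.0489
```

Call:
move_arm(
  plan=[
    [[0,0,0],[0,0,0],0],
    [[0,0,0],[0,0,0],0.75],
    [[0,0,0],[0,0,0],0.75],
    [[0,0,0],[0,0,0],0.75],
    [[0,0,0],[0,0,0],0.75],
  ],
)

```text
clock: 29.27
tcp_pos: [0.5383, 0.3242, 0.0584]
ee_rot: [-0.2, 0.98, 0.0, 0.0]
ft_force: [0.1, -1.0, 0.4]
gripper_width: 0.0639
```

Call:
move_arm(
  plan=[
    [[0,0,-2],[0,0,0],0.75],
    [[0,0,-5],[0,0,0],0.75],
    [[0,0,-9],[0,0,0],0.75],
    [[2,0,-13],[0,0,0],0.75],
    [[4,0,-17],[0,0,0],0.75],
  ],
)

```text
clock: 29.68
tcp_pos: [0.5039, 0.3092, 0.2242]
ee_rot: [-0.2, 0.98, -0.0, 0.0]
ft_force: [0.3, 0.6, 0.1]
gripper_width: 0.0641
```

Call:
move_arm(
  plan=[
    [[0,0,0],[0,0,0],0.75],
    [[0,0,0],[0,0,0],0.75],
    [[0,0,0],[0,0,0],0.75],
    [[0,0,0],[0,0,0],0.75],
    [[0,0,0],[0,0,0],0.75],
  ],
)

```text
clock: 30.1
tcp_pos: [0.5036, 0.3092, 0.2211]
ee_rot: [-0.2, 0.98, -0.001, -0.001]
ft_force: [0.0, 0.0, 0.2]
gripper_width: 0.0642
```

Run:
```python
from h import *
s=monitor.read_state(); print(s['clock'],s['tcp_pos'])
c=cam('wrist');np.save('w25.npy',np.r_[c[1].as_rotvec(),c[2]])
im,d=optics.read_camera('wrist'); cv2.imwrite('pics/w25.png',im[:,:,::-1]); print(im.shape)
crop(im,200,100,420,300,3.6,'w25c.png')
im,d=optics.read_camera('side'); crop(im,230,130,500,350,2.7,'s25.png')
```

```text
30.1 [0.50363187 0.3091818  0.22108388]
(400, 640, 3)
```

View pics/w25.png

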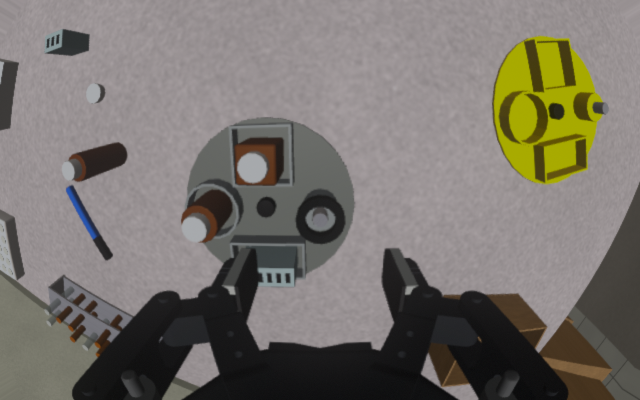

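View pics/w25c.png

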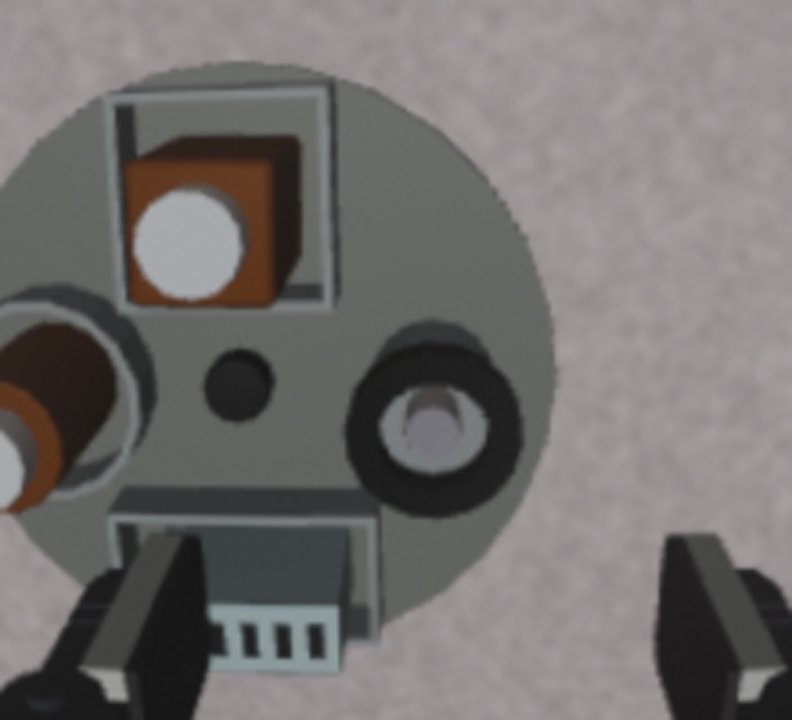

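View pics/s25.png

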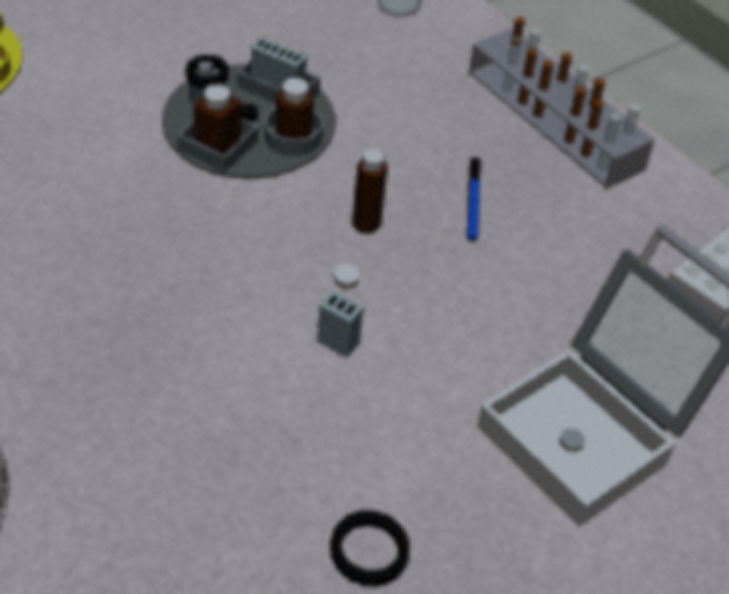

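Run:
```python
from h import *
w=np.load('w25.npy'); c=(cam('wrist')[0],R.from_rotvec(w[:3]),w[3:])
C=lambda a:np.atleast_2d(a)/3.6+[200,100]
y=np.radians(-156.6); M=np.array([[np.cos(y),np.sin(y)],[-np.sin(y),np.cos(y)]])
f=lambda uv,z:((plane('wrist',uv,z,c)[:,:2]-[.5617,.2666])@M.T*1000).round(1)
print('square',f(C([(189,243)]),.081)); print('round',f([(194.5,228.5)],.081)); print('ring',f(C([(434,430)]),.046)); print('knob',f(C([(238,386)]),.018))
print('cass right end corners',f(C([(348,606),(341,672)]),.061),'expect y -32, x -50/-74')
h=[(a['clock']) for a in [monitor.read_state()]]
K,r,t=cam('side'); D=lambda a:np.array(a)/2.7+[230,130]
g=lambda a,z:((plane('side',D(a),z)[:,:2]-[.5617,.2666])@M.T*1000).round(1)
print('side: sq',g((217,93),.081),'rd',g((295,88),.081),'cass',g((279,54),.061),'ring',g((208,69),.048))
```

```text
square [[60.8 -3.4]]
round [[ 1.8 60.3]]
ring [[ -1.7 -63.3]]
knob [[ 2.4 -2. ]]
cass right end corners [[-51.3 -37.9]
 [-74.7 -34.8]] expect y -32, x -50/-74
side: sq [[62.5  0.7]] rd [[ 5.8 66.1]] cass [[-57.1   3.9]] ring [[ -0.1 -57. ]]
```

```bash
python3 -c "
from cell import workorder; print(workorder.sign_off())"
```

```text
the job is handed in; nothing more can be done
None
```

The tray is loaded and I handed the job in at about 30 s of the 144 s allowed; sign-off reports no verdict.

I stood the round bottle, square bottle and long cassette in their wells. Then I swung the lid past vertical by its handle and set the seal ring over the post.

**Positions.** The last wrist-camera picture gave these positions in tray x and y, in mm, all within tolerance:

| Item | Measured | Target |
|---|---|---|
| Square bottle | (61, −3) | (62, 0) |
| Round bottle | (2, 60) | (0, 62) |
| Long cassette | about (−63, −4), from its visible end | (−62, 0) |
| Seal ring | (−2, −63) | (0, −62) |

**Disagreements.**
- The side camera, which is coarser, disagreed with these by up to about 8 mm, though its readings were also within tolerance.
- The last wrist view put the tray's central knob 2 to 3 mm off where it should be.

**Checked only by eye.**
- I did not measure the heights or tilts of the placed items. They look upright and seated in the last pictures.
- In the last side picture the lid is still open. I last computed its angle at 1.87 rad, just before I let go of it.
- The look-alikes look unmoved in the last pictures.
- The gripper was clear of everything at hand-in.

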